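Unlock and open the packed-bowl transport case

TASK

Open the plywood transport case: with the thin round-shafted tool from the wooden rack, press the small button deep in its round hole gently until the steel fork springs back, then turn the catch by its black wing counter-clockwise (seen from above) until its fan-shaped plate is completely off the lid, and then raise the lid by its bar so that it stands well open, at least 60 degrees, on its stiff hinge. Hang the tool back in the rack's empty hole, and leave the other tools and the things on the table where they are.

Things in the scene. Friction and masses are not known exactly. Their poses are not given: they have to be found in the camera images.
- case: Plywood transport case, 280 x 280 mm, fixed. Origin on the table under it; its x axis points from the front (robot side) to the hinge side, y to the left, z up. The front rail (x -150 to -84 mm) is 100 mm high and carries the steel hardware; behind it lies the lid.
- button_mouth (a point): Middle of the region, level with the top (126 mm above the table) of the aluminium block on the front rail; axes as the case's. The block (32 mm along x, 36 along y) is clamped in a slot: the middle of its vertical 12 mm hole (2 mm bevel) lies anywhere within 8 mm of this point along the case's x. The button's top is 9 mm down, out of fingers' reach. Firm contact at the rim: lift, try beside it.
- button (a joint): Travel of the sprung button, m: 0 up, 0.009 at its hard stop. It gives way with about 2 N at first and 5 to 7 N near the stop; at about 0.006 the fork is let go, and then the button stays down at about 0.006. More than 45 N damages it.
- keeper (a joint): Travel of the dark steel fork (first catch), m: 0 engaged (its two prongs straddle the tail of the turn-catch, which then cannot turn), 0.016 sprung back towards the housing (case +y). It moves by its own spring, and only when the button is pressed.
- catch (a joint): Angle of the turn-catch (second latch), rad: 0 locked, fan over the lid's front edge; grows counter-clockwise seen from above to its stop at 2.62. The fan is clear of the lid from 2.25 on. It turns with some friction (about 0.12 Nm) and stays where it is left.
- wing (a point): Centre of the catch's upright black wing, on the turning axis: 44 mm long along its own x, 10 mm thick along its own y, 30 mm high (121.5 to 151.5 mm over the table). Its axes turn with the catch; x points over the middle of the steel fan (radius 47 mm, just under the wing). At angle 0 they equal the case's.
- lid (a joint): Angle of the lid, rad: 0 shut, grows as it is raised, stop at 1.6. The stiff hinge holds it where it is left; raising it takes up to about 10 N at the bar.
- lid_handle (a point): Middle of the lid's round steel bar handle, 10 mm thick, 90 mm long along the lid's y (parallel to the hinge), 35 mm above the lid's top, to be gripped from above with a finger in front and one behind. Shut, it stands 163 mm in front of the hinge line and 35 mm above it (149 mm over the table) and its axes equal the case's; they turn with the lid.
- lid_hinge (a point): Middle of the lid's hinge line, at the far edge of the lid, 114 mm above the table; axis along the case's y.
- rack: Wooden tool rack, fixed, 90 x 220 mm; origin on the table under its middle, x across, y along the row, z up. Its top board (105 mm high, 14 mm thick) has three round 18 mm holes with a 2 mm bevel at y = -60, 0 and 60 mm, in which three tools hang upright by their 25 mm collars. The three handles above are alike, their tops 165 mm over the table.
- stylus_grip (a point): Middle of the wooden handle (18 mm thick, 56 mm high, z along it) of the tool with a thin round steel shaft, 8 mm thick and 85 mm long from collar to tip. This point lies 117 mm above the tip and 32 mm above the collar's underside. 60 g. The other two tools have a flat paddle and a thick wooden foot, both 14 mm wide, which do not fit the button's hole.
- stylus_tip (a point): Lower end of that tool's shaft, on its axis.
- paddle_grip (a point): Middle of the handle of the tool with the flat paddle foot; to be left in the rack.
- tamper_grip (a point): Middle of the handle of the tool with the thick wooden foot; to be left in the rack.
- glaze_jar: White lidded jar, 72 mm wide, 95 mm high; origin at its base. To be left alone.
- plaster_bowl: White bowl, 124 mm wide, 60 mm high; origin at its base. To be left alone.
- clay_cup: Terracotta cup, 66 mm wide, 80 mm high; origin at its base. To be left alone.
- clay_batten: Wooden batten 160 x 35 x 12 mm, lying; origin under its middle. To be left alone.
- trim_weight: Steel weight, 60 mm wide, 50 mm high; origin at its base. To be left alone.
- spatula: Spatula lying on the table, origin under its middle. To be left alone.
Mind the look-alikes: they are no part of the job. What is shaped like the part that bears stylus_grip but turquoise is not meant.

How it is judged (in metres and radians):
On the way, in this order (a step that is already met when the one before it is completed fails the run):
1. the button is pressed by the thin tool and the fork springs back (contact force between stylus and case above 0.5 N and value of joint button above 0.005 m and value of joint keeper above 0.012 m), for 0.05 s.
2. the catch is turned until its fan is off the lid (value of joint catch above 2.2 rad), for 0.2 s.
3. the lid is raised to 60 degrees (value of joint lid above 1.04 rad), for 0.2 s.
At the end, for the whole second after the job is handed in: The fork is sprung back (over 12 mm), the catch is turned over 2.2 rad, the lid stands still, raised more than 1.04 rad (60 degrees), and the thin tool hangs by its collar in the rack (tip 12 to 28 mm above the table, handle within 20 mm of the row, tilt under 0.15 rad) (value of joint keeper above 0.012 m and value of joint catch above 2.2 rad and value of joint lid above 1.04 rad and velocity of joint lid between -0.05 and 0.05 rad/s and z of stylus_tip in the frame of rack between 0.012 and 0.028 m and x of stylus_grip in the frame of rack between -0.02 and 0.02 m and y of stylus_grip in the frame of rack between -0.08 and 0.08 m and angle between stylus_grip's own z axis and vertical below 0.15 rad); the robot touches nothing.
It fails at once if the tool presses on the case with more than 45 N (contact force between stylus and case above 45 N).
It fails at once if the catch is forced against the engaged fork (by more than 0.3 rad) (value of joint catch above 0.3 rad and value of joint keeper below 0.008 m).
It fails at once if another tool in the rack is shifted more than 25 mm (distance of any of paddle_grip, tamper_grip from where it was at the start of the episode above 0.025 m).
It fails at once if a bystander is shifted more than 30 mm (distance of any of glaze_jar, plaster_bowl, clay_cup, clay_batten, trim_weight, spatula from where it was at the start of the episode above 0.03 m).
It also fails if it takes over 72 s, if anything falls off the work surface, if the arm or the gripper's body presses on something with over 40 N, if the wrist force passes 120 N, or if a joint passes its speed limit or range.

ROBOT

A 6-joint arm with a two-finger parallel gripper is mounted at the origin on the work surface. World frame = base frame: x ahead of the robot, y to its left, z up, the work surface at z = 0. Lengths are in m, angles in degrees, forces in N, time in s.
With the tool pointing down it reaches from about 0.25 to 0.725 m from the base axis. Payload 9.7 kg.
Tool frame: the origin (TCP) lies at the very end of the fingers, on their centre line; the grasp point (between the pads) lies 19 mm behind it (bot.grip_point_offset is the z of the grasp point in the tool frame, in m); z points along the fingers, x is the direction in which the jaws open and shut, and the axes are right-handed (so a half turn about z gives the same grasp; the last joint's range is limited). The gripper opens to 85 mm and grips with 20 to 120 N. Pads are 22 mm wide; open, the fingers measure 114 mm over their backs; the gripper's body (76 mm by 85 mm) begins 54 mm behind the grasp point. The pads swing forward as they close: fully open they stand 13 mm farther back than shut.
Start: joints at [74.828, 4.979, 10.078, 95.1, 0, 90], TCP at [0.144, 0.531, 0.231] pointing down, gripper open.
Joint ranges: [-179.16, 179.16], [-48.56, 103.87], [-65.8, 70.77], [-126.05, 130.52], [-82.76, 87.17], [-180, 180]. Speed limits (degrees/s): [127.2, 127.2, 147.25, 180, 180, 180].

INTERFACE

Orientations are given as [roll, pitch, yaw] about the fixed x, y, z axes, in that order (R = Rz(yaw) Ry(pitch) Rx(roll)).
In Python, from workcell import get_obs, viewer, job_done, bot gives the robot as it stands.
- The arm moves only by the shell command python3 -m handwheel 'ROWS' [FORCE]. ROWS is JSON, a list of rows, each a list of 5 numbers: the closure, from 0 (fully open) to 1 (shut), then the shift along the world's x, y, z in m, then the turn about the world's z in degrees. A call has 1 to 5 rows; each row is the pose to reach, as a shift and turn from the pose measured when the call began; what a row does not reach only later rows make up. A row lasts 1/10 s, in which the tool goes at most 50 mm and 8.59 degrees, less where a joint would pass 70% of its speed; a pose out of reach is approached as far as the arm can. A call with a gripper value outside its range is refused whole. The fingers move at their own pace and stop on an object; FORCE is the grip in N (left out, the last holds). Time passes only in rows, so rows that repeat a pose let the fingers close. It gives the time, the measured TCP pose, the force and the opening at its end, in the units of the state.
- get_obs(): the state, without advancing time (a new reading comes with each control period).
- viewer.camera(name): name is "side" or "top" or "wrist"; returns a dict with "color" (384x512x3 uint8, blue, green, red), "K" (3x3 intrinsics, pixels), "origin" and "orientation" of the camera in the world. Camera axes: x right, y down, z forward; pixel columns grow to the right and rows downward; lengths in m; the calibration is good to about 2 mm. The wrist camera is an equidistant fisheye: a pixel r from the principal point sees the ray r / f radians off the axis. A picture is of the moment at which its call begins. There is no depth.
- job_done(): hands the job in, once; it reports no verdict.
The state is a dict: "time": time; "q": joint angles; "qd": joint speeds; "joint_efforts": joint torques, N m; "ee_pos": TCP position; "tcp_rot": TCP orientation; "wrist_force": force on the tool from outside, world axes, zero at the start; "torque": the same for the moment, N m; "opening": finger opening in m.
Only numpy, scipy, OpenCV 4.12 (cv2) and the standard library are available. Lean on these libraries where they do the work, as an engineer would, in place of code of your own. Each camera call takes 0.05 s, during which the arm holds its last target.

## Working session

There is one attempt and no reset: what is moved stays moved. The work goes in short steps, Python scripts to look and compute and a shell command to move; the robot and the scene stay as the last step left them, time stands still between calls to the robot, and variables do not carry over. Pictures are saved under pics/ and viewed, and the job is handed in when it is done.

```bash
ls; mkdir -p pics; python3 - <<'E'
from workcell import get_obs, viewer, bot
import cv2
print(get_obs()); print(bot.grip_point_offset)
for n in ["side","top","wrist"]:
    c=viewer.camera(n); cv2.imwrite(f"pics/{n}0.png",c["color"]); print(n,c["K"],c["origin"],c["orientation"])
E
```

```text
pics
{'time': 0.0, 'q': array([7.48304094e+01, 5.01060808e+00, 1.00336534e+01, 9.51005492e+01,
       1.61241926e-03, 9.00014183e+01]), 'qd': array([-0.11449669, -0.07668715, -0.00407104,  0.12986016, -0.12834343,
        0.03953381]), 'joint_efforts': array([ 3.46023926e-04, -5.20386565e+01,  4.64803433e+01,  1.63040293e-02,
       -6.54264022e-05, -3.09466778e-06]), 'ee_pos': array([0.14385118, 0.53060377, 0.23058063]), 'tcp_rot': array([-1.79998389e+02,  7.75039101e-02,  7.48289911e+01]), 'wrist_force': array([ 0.19848795, -0.26040577, -0.15427656]), 'torque': array([0.00131795, 0.01548164, 0.00726218]), 'opening': 0.08511129619033325}
-0.0187
side [[437.84089443   0.         251.85526557]
 [  0.         437.84089443 194.13307191]
 [  0.           0.           1.        ]] [ 0.12727083 -0.79042844  0.92766397] [-133.66158227    1.25937143  -26.64232663]
top [[493.77004029   0.         247.81603049]
 [  0.         493.77004029 195.24834468]
 [  0.           0.           1.        ]] [0.17554488 0.00896811 1.72151933] [-168.03639138   -0.30854714  -89.4815876 ]
wrist [[297.31863964   0.         258.76868346]
 [  0.         297.31863964 189.06173507]
 [  0.           0.           1.        ]] [0.07790631 0.54818248 0.37307768] [1.64597054e+02 8.12202236e-02 7.47602596e+01]
```

View pics/top0.png

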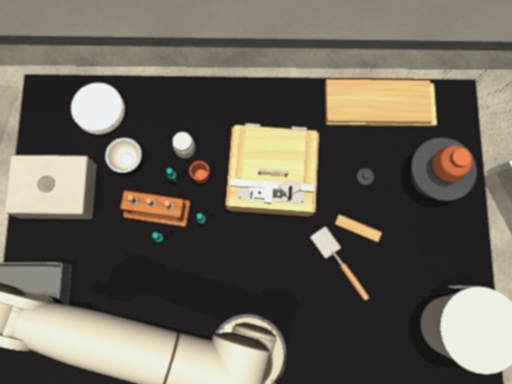

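View pics/side0.png

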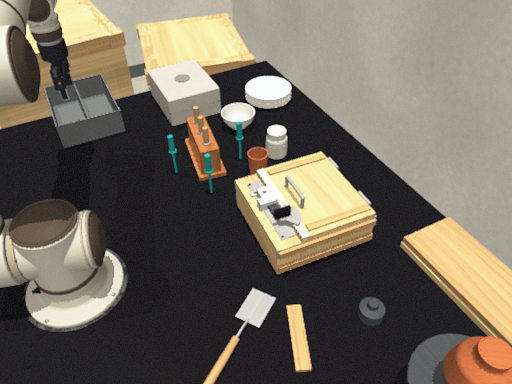

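View pics/wrist0.png

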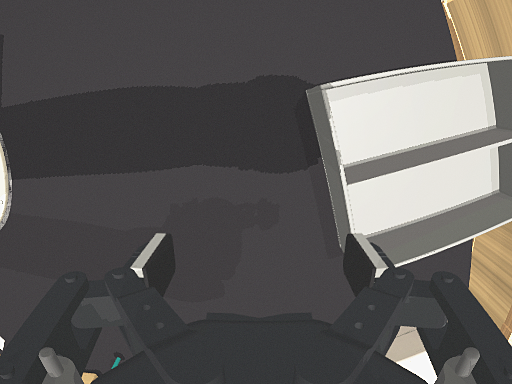

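```bash
cat > h.py <<'E'
import numpy as np, cv2
from scipy.spatial.transform import Rotation as R
from workcell import get_obs, viewer, bot
def cam(n,save=None):
    c=viewer.camera(n)
    if save: cv2.imwrite(f"pics/{save}.png",c["color"])
    return c
def Rm(c): return R.from_euler('xyz',c["orientation"],degrees=True).as_matrix()
def ray(c,u,v,fish=False):
    K=np.array(c["K"]); x=(u-K[0,2])/K[0,0]; y=(v-K[1,2])/K[1,1]
    if fish:
        t=np.hypot(x,y); s=np.sinc(t/np.pi)
        d=np.array([x*s,y*s,np.cos(t)])
    else: d=np.array([x,y,1.]); d/=np.linalg.norm(d)
    return Rm(c)@d
def onz(c,u,v,z,fish=False):
    d=ray(c,u,v,fish); o=np.array(c["origin"]); return o+d*(z-o[2])/d[2]
def proj(c,p,fish=False):
    q=Rm(c).T@(np.array(p)-c["origin"]); K=np.array(c["K"])
    if fish:
        t=np.arctan2(np.hypot(q[0],q[1]),q[2]); h=np.hypot(q[0],q[1]); a=q[:2]/h*t
    else: a=q[:2]/q[2]
    return np.array([K[0,0]*a[0]+K[0,2],K[1,1]*a[1]+K[1,2]])
def crop(img,x0,y0,x1,y1,s,name):
    cv2.imwrite(f"pics/{name}.png",cv2.resize(img[y0:y1,x0:x1],None,fx=s,fy=s,interpolation=cv2.INTER_CUBIC))
E
python3 - <<'E'
from h import *
t=cam("top"); s=cam("side")
crop(t["color"],220,115,330,220,7,"topcase")
crop(t["color"],110,130,220,250,5,"toprack")
crop(s["color"],225,140,385,270,5,"sidecase")
crop(s["color"],150,90,290,200,5,"siderack")
E
```

```text
(no output)
```

View pics/topcase.png

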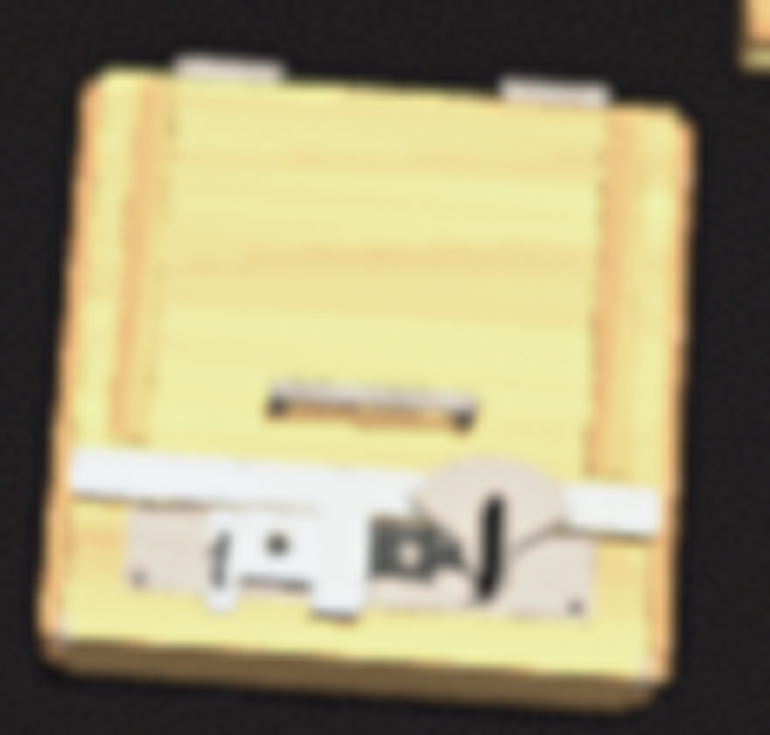

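View pics/toprack.png

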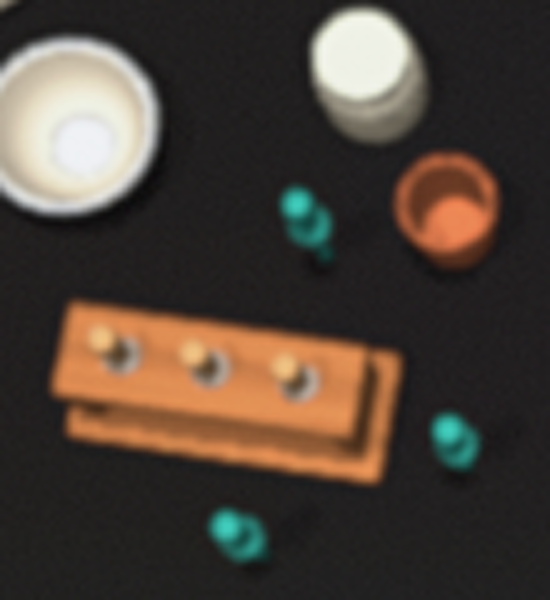

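View pics/sidecase.png

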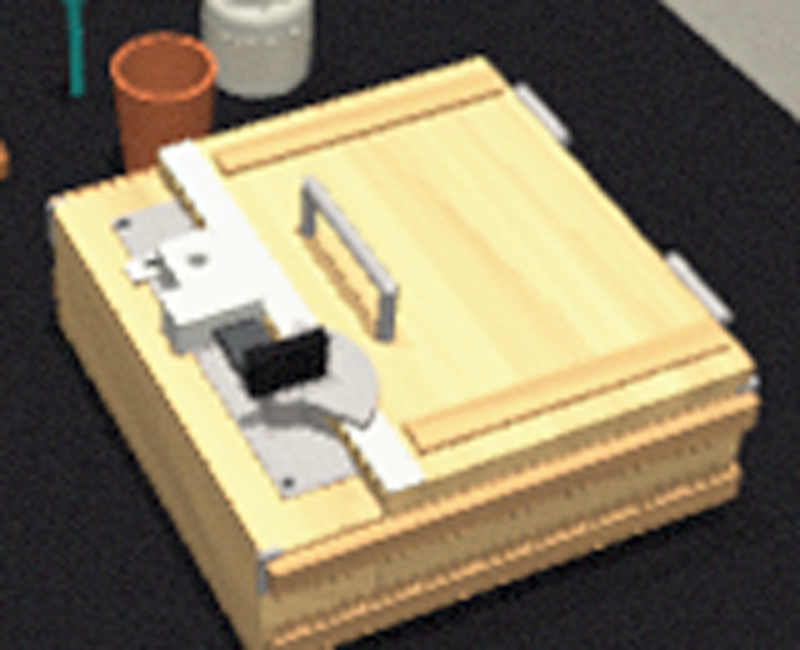

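View pics/siderack.png

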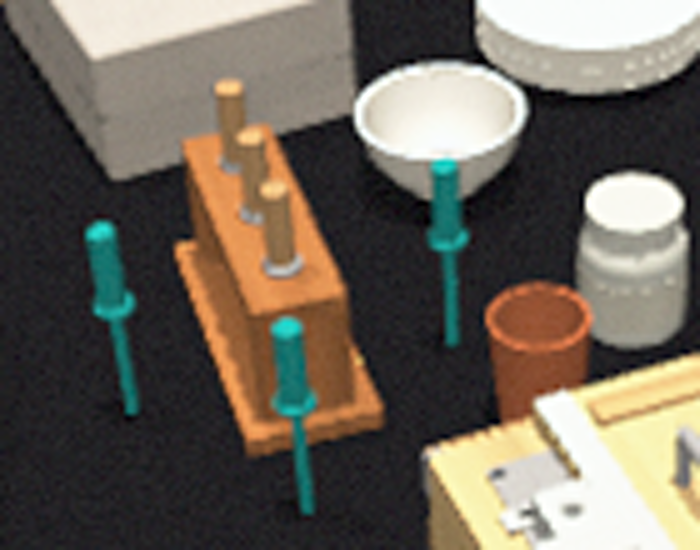

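```bash
python3 - <<'E'
from h import *
t=cam("top"); s=cam("side")
p=np.array([onz(t,*x,.165) for x in [(130.2,197.8),(148.5,200.8),(167.2,203.5)]]); print("handles",p)
ps=[(230.5/5+150,88/5+90),(251/5+150,135/5+90),(273/5+150,190/5+90)]
print("side",np.array([onz(s,*x,.165) for x in ps]))
# turquoise base & top
for n,c in(("top",t),("side",s)):
    hsv=cv2.cvtColor(c["color"],cv2.COLOR_BGR2HSV); m=cv2.inRange(hsv,(80,100,60),(95,255,255))
    k,l,st,ce=cv2.connectedComponentsWithStats(m)
    for i in range(1,k):
        if st[i,4]>15: print(n,st[i],ce[i])
f=lambda x,y,z,c=t,o=(220,115),q=7: print((x,y),onz(c,x/q+o[0],y/q+o[1],z).round(4))
print("case: hole, wing, bar ends, hinge corners, front corners")
f(277,545,.126); f(490,547,.1515); f(278,392,.149+.005);f(470,410,.154)
f(100,75,.114);f(690,112,.114);f(60,635,.1);f(658,675,.1)
g=lambda x,y,z: print((x,y),onz(s,x/5+225,y/5+140,z).round(4))
print('side'); g(198,260,.126); g(285,358,.1515);g(310,185,.154);g(390,292,.154)
E
```

```text
handles [[0.4931905  0.38157129 0.165     ]
 [0.48395553 0.32231226 0.165     ]
 [0.47573324 0.26194118 0.165     ]]
side [[0.4929057  0.37363402 0.165     ]
 [0.48456516 0.31740003 0.165     ]
 [0.47432257 0.25605051 0.165     ]]
top [166 167  11  14 100] [170.76 173.42]
top [196 212  10  12  90] [200.52222222 217.56666667]
top [151 231  12  11  92] [157.0326087  236.39130435]
side [235 122   9  37 169] [239.13609467 137.49112426]
side [167 134  11  39 197] [172.13705584 149.62944162]
side [204 154   9  39 166] [208.57831325 170.09036145]
case: hole, wing, bar ends, hinge corners, front corners
(277, 545) [ 0.5222 -0.0354  0.126 ]
(490, 547) [ 0.5167 -0.1337  0.1515]
(278, 392) [ 0.5894 -0.0348  0.154 ]
(470, 410) [ 0.5817 -0.1247  0.154 ]
(100, 75) [0.7595 0.052  0.114 ]
(690, 112) [ 0.7436 -0.2369  0.114 ]
(60, 635) [0.4828 0.0673 0.1   ]
(658, 675) [ 0.4663 -0.218   0.1   ]
side
(198, 260) [ 0.522  -0.0401  0.126 ]
(285, 358) [ 0.5144 -0.1461  0.1515]
(310, 185) [ 0.588  -0.0429  0.154 ]
(390, 292) [ 0.5828 -0.1325  0.154 ]
```

```bash
python3 -m handwheel '[[0.3,0.02,-0.05,0,-8.5],[0.3,0.04,-0.1,0,-17],[0.3,0.06,-0.145,-0.01,-25.5],[0.3,0.075,-0.19,-0.02,-34],[0.3,0.083,-0.24,-0.03,-42.5]]' 40; python3 -m handwheel '[[0.3,0,0,0,-8.5],[0.3,0,0,0,-17],[0.3,0,0,0,-25.5],[0.3,0,0,0,-34],[0.3,0,0,0,-41]]'
python3 - <<'E'
from h import *
print(get_obs()["ee_pos"],get_obs()["tcp_rot"],get_obs()["q"])
w=cam("wrist","w1"); print(w["origin"],w["orientation"])
crop(w["color"],280,80,512,280,3.4,"w1c")
E
```

```text
time: 0.85
ee_pos: [0.226, 0.2967, 0.2021]
tcp_rot: [180.0, -0.0, 32.0]
wrist_force: [1.6, -0.8, -0.3]
opening: 0.0598
time: 1.35
ee_pos: [0.2261, 0.2966, 0.2023]
tcp_rot: [-180.0, -0.0, -9.4]
wrist_force: [-0.3, -0.5, 0.4]
opening: 0.0597
[0.22606405 0.2966004  0.20225416] [-1.79985038e+02 -2.45592736e-02 -9.36800972e+00] [ 5.26971586e+01 -1.97146602e+01 -1.52831274e+01  9.44068092e+01
 -1.46886081e-02  1.52065162e+02]
[0.23594224 0.36278714 0.34467587] [ 1.64565892e+02  1.58931921e-02 -9.43748398e+00]
```

View pics/w1.png

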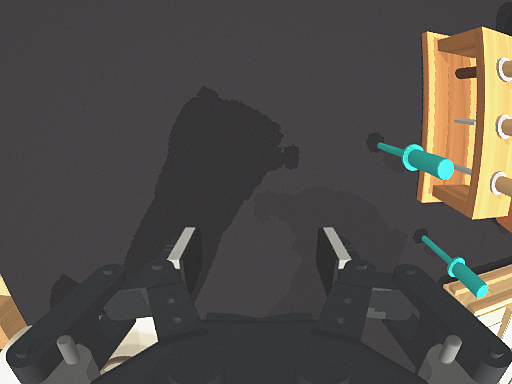

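View pics/w1c.png

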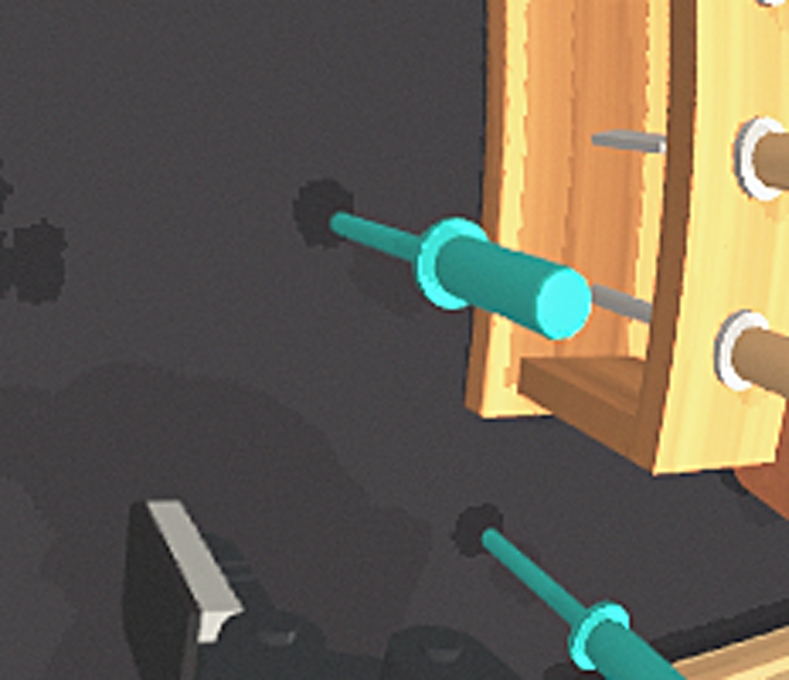

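```bash
python3 -m handwheel '[[0.45,0.01,-0.04,-0.01,0.5],[0.45,0.02,-0.08,-0.01,1],[0.45,0.02,-0.09,-0.01,1],[0.45,0.02,-0.09,-0.01,1]]' 
python3 - <<'E'
from h import *
w=cam("wrist","w2"); print(w["origin"],w["orientation"])
crop(w["color"],352,40,512,200,5,"w2c")
E
```

```text
time: 1.8
ee_pos: [0.2463, 0.2059, 0.1926]
tcp_rot: [-179.9, -0.1, -8.8]
wrist_force: [0.7, -0.1, -0.2]
opening: 0.0471
[0.25537353 0.27204044 0.33508127] [ 1.64620018e+02 -2.56453107e-02 -8.86011630e+00]
```

View pics/w2c.png

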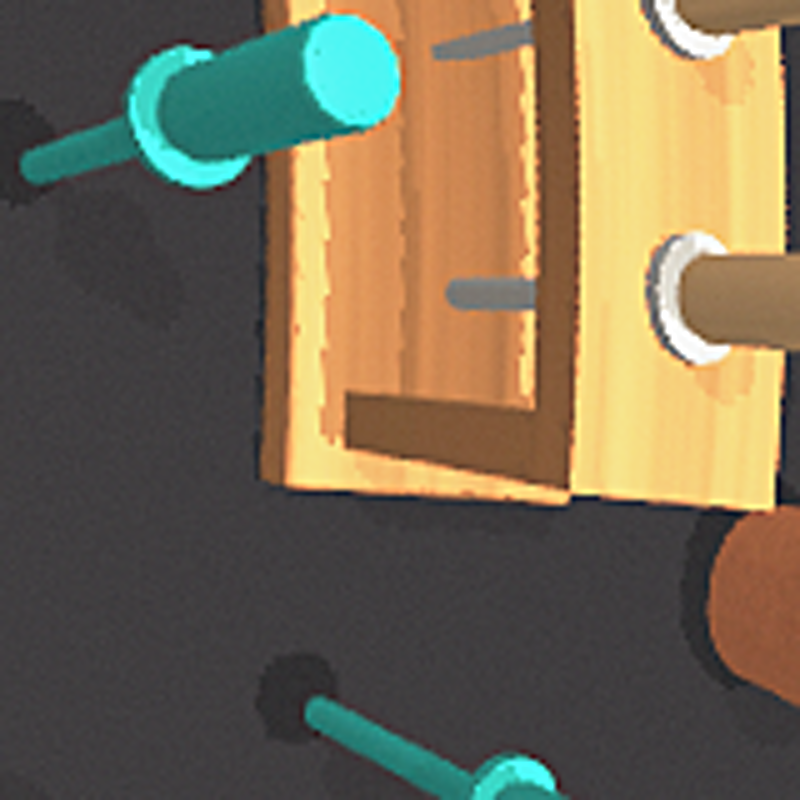

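```bash
python3 - <<'E'
from h import *
w=cam("wrist")
print(onz(w,352+695/5,40+298/5,.109,True))
# tip (z .02)
print(onz(w,352+450/5,40+293/5,.020,True))
# turquoise bases
print(onz(w,352+25/5,40+165/5,.0,True),onz(w,352+310/5,40+708/5,0,True))
t=cam("top")
for u,v in [(200,216.5),(155.2,235),(169,170.5)]: print(onz(t,u,v,.165))
E
```

```text
[0.47541688 0.26423287 0.109     ]
[0.47543513 0.26435628 0.02      ]
[0.37390889 0.30103884 0.        ] [0.43898766 0.16115953 0.        ]
[0.43454362 0.15554457 0.165     ]
[0.37383454 0.29553433 0.165     ]
[0.58513116 0.26077738 0.165     ]
```

```bash
python3 -m handwheel '[[0.45,0.045,0.012,0.03,0],[0.45,0.09,0.024,0.04,0],[0.45,0.135,0.036,0.04,0],[0.45,0.18,0.048,0.04,0],[0.45,0.229,0.0577,0.04,0.5]]' ; python3 -m handwheel '[[0.45,0,0,0,0],[0.45,0,0,0,0]]' 
python3 - <<'E'
from h import *
o=get_obs();print(o["ee_pos"],o["tcp_rot"],o["wrist_force"])
w=cam("wrist","w3"); print(proj(w,(.4755,.2635,.165),True),proj(w,o["ee_pos"],True))
s=cam("side");crop(s["color"],150,40,290,200,5,"s3")
E
```

```text
time: 2.45
ee_pos: [0.4767, 0.2673, 0.2317]
tcp_rot: [-179.9, -0.0, -8.0]
wrist_force: [0.3, -0.6, 1.0]
opening: 0.0471
time: 2.65
ee_pos: [0.477, 0.2686, 0.2294]
tcp_rot: [179.9, 0.2, -8.0]
wrist_force: [-1.5, 0.1, -0.0]
opening: 0.0468
[0.4770479  0.2686108  0.22943369] [ 1.79929501e+02  1.74606420e-01 -7.95062456e+00] [-1.48905039  0.13670927 -0.0304227 ]
[259.53133028 208.7050456 ] [260.93937264 239.59131649]
```

View pics/w3.png

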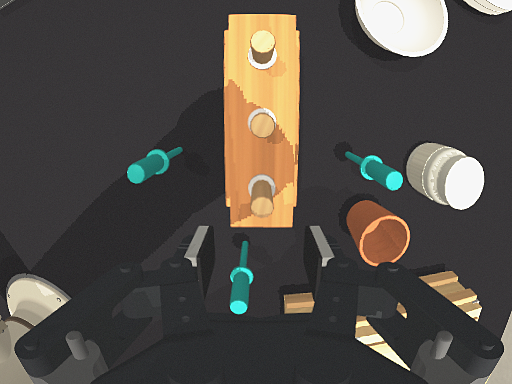

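View pics/s3.png

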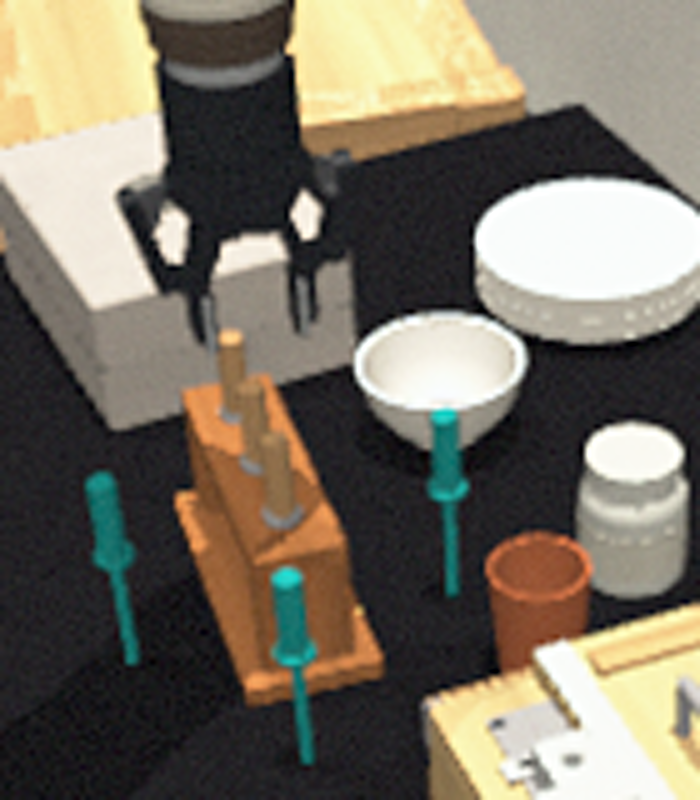

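```bash
python3 -m handwheel '[[0.45,0,-0.005,-0.01,0],[0.45,0,-0.005,-0.04,0],[0.45,0,-0.005,-0.08,0],[0.45,0,-0.005,-0.1105,0],[0.45,0,-0.005,-0.1105,0]]' 60 
python3 -m handwheel '[[0.9,0,0,0,0],[0.9,0,0,0,0],[0.9,0,0,0,0],[0.9,0,0,0,0],[0.9,0,0,0,0]]' 60
python3 - <<'E'
from h import *
o=get_obs();print(o["ee_pos"],o["tcp_rot"],o["wrist_force"])
w=cam("wrist","w4")
E
```

```text
time: 3.25
ee_pos: [0.473, 0.2617, 0.1174]
tcp_rot: [179.9, 0.3, -7.9]
wrist_force: [-0.4, 0.2, -0.4]
opening: 0.0471
time: 3.75
ee_pos: [0.4736, 0.2621, 0.1195]
tcp_rot: [180.0, 0.2, -7.9]
wrist_force: [-1.7, -0.6, 6.7]
opening: 0.0165
[0.47356155 0.26213184 0.1194677 ] [ 1.79954396e+02  1.53698990e-01 -7.89931930e+00] [-1.71610607 -0.61565063  6.66687216]
```

View pics/w4.png

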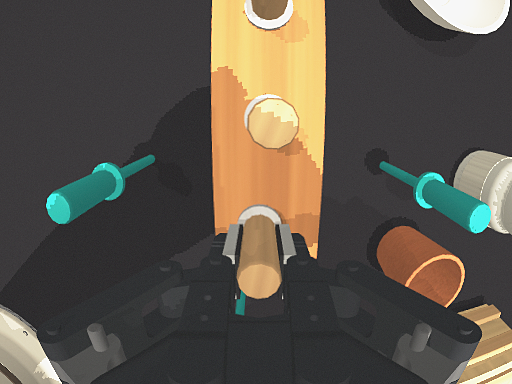

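```bash
python3 -m handwheel '[[0.9,0,0,0.02,0],[0.9,0,0,0.06,0],[0.9,0,0,0.105,0],[0.9,0,0,0.15,0],[0.9,0,0,0.165,0]]' 60 
python3 - <<'E'
from h import *
o=get_obs();print(o["ee_pos"],o["tcp_rot"],o["wrist_force"])
s=cam("side");crop(s["color"],150,0,290,160,5,"s5")
E
```

```text
time: 4.3
ee_pos: [0.4743, 0.2625, 0.2902]
tcp_rot: [-179.8, -0.2, -7.9]
wrist_force: [0.7, 0.5, 0.1]
opening: 0.0165
[0.47429446 0.26249816 0.29020456] [-1.79803034e+02 -1.72235492e-01 -7.90034589e+00] [0.70554027 0.46749331 0.13535628]
```

View pics/s5.png

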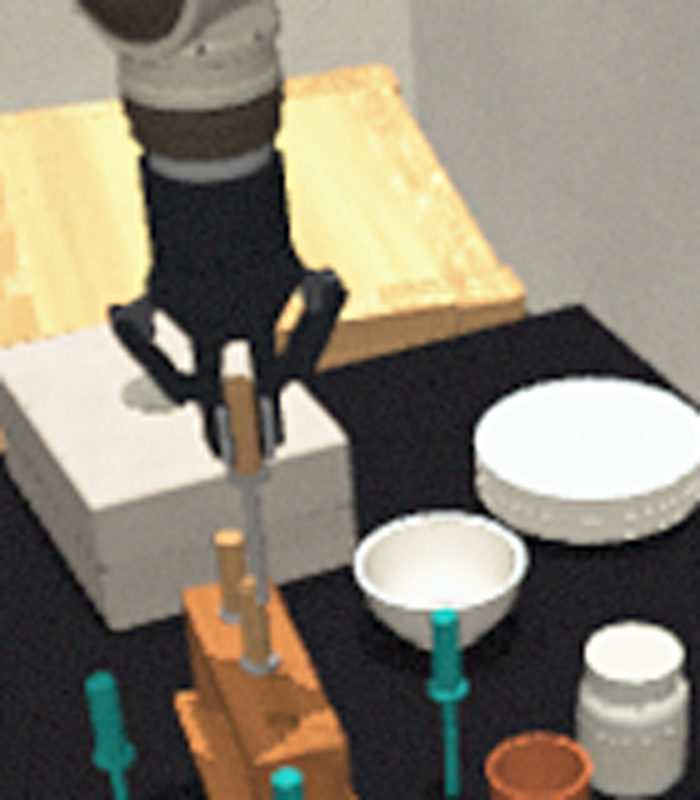

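```bash
python3 -m handwheel '[[0.9,0.01,-0.045,0,0],[0.9,0.02,-0.09,0,1],[0.9,0.03,-0.135,0,2],[0.9,0.04,-0.18,0,3],[0.9,0.048,-0.225,0,4]]' 60 ; python3 -m handwheel '[[0.9,0,-0.02,0,0],[0.9,0,-0.04,0,0],[0.9,0,-0.04,0,0],[0.9,0,-0.04,0,0]]' 
python3 - <<'E'
from h import *
o=get_obs();print(o["ee_pos"],o["tcp_rot"],o["wrist_force"])
w=cam("wrist","w6"); crop(w["color"],160,100,420,300,3,"w6c")
E
```

```text
time: 4.85
ee_pos: [0.5227, 0.0358, 0.2901]
tcp_rot: [-179.8, -0.2, -3.8]
wrist_force: [0.6, 0.7, -1.7]
opening: 0.0166
time: 5.25
ee_pos: [0.5226, -0.0042, 0.2898]
tcp_rot: [-179.8, -0.2, -3.9]
wrist_force: [-0.5, -0.6, -0.1]
opening: 0.0166
[ 0.52262065 -0.00422272  0.28980868] [-179.76339397   -0.1883156    -3.90560103] [-0.52350731 -0.5520478  -0.14082339]
```

View pics/w6.png

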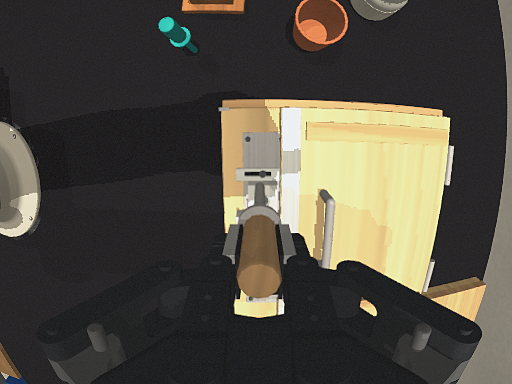

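View pics/w6c.png

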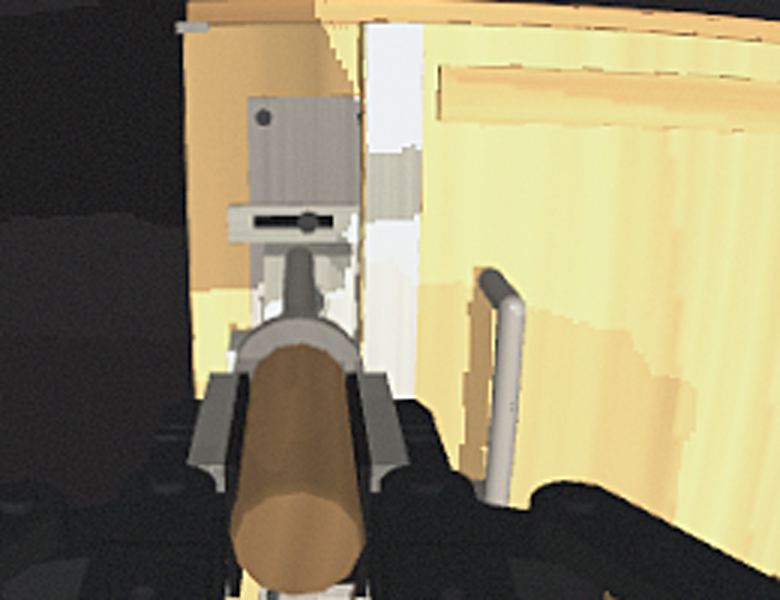

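```bash
python3 -m handwheel '[[0.9,0,-0.04,0,0],[0.9,0,-0.08,0,0],[0.9,0,-0.08,0,0],[0.9,0,-0.08,0,0]]' 
python3 - <<'E'
from h import *
o=get_obs();print(o["ee_pos"],o["tcp_rot"],o["wrist_force"])
w=cam("wrist","w7"); crop(w["color"],160,80,420,280,3,"w7c")
E
```

```text
time: 5.7
ee_pos: [0.5227, -0.0834, 0.2897]
tcp_rot: [-179.7, -0.2, -3.9]
wrist_force: [-0.8, -0.3, -0.3]
opening: 0.0166
[ 0.52274192 -0.08342168  0.28969659] [-179.74326493   -0.18247812   -3.8772313 ] [-0.79493657 -0.32034731 -0.26867078]
```

View pics/w7c.png

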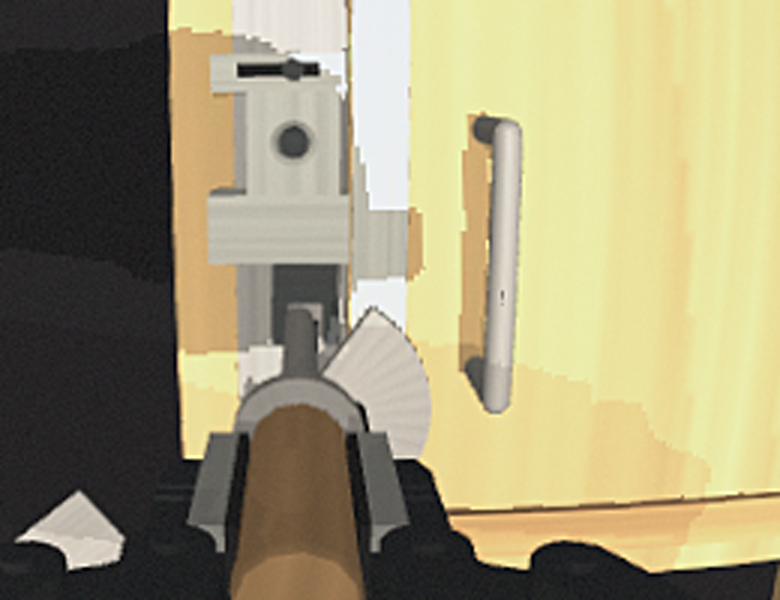

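```bash
python3 - <<'E'
from h import *
w=cam("wrist");o=get_obs()
print("hole",onz(w,160+293/3,80+140/3,.126,True))
for z in (.188,.19,.192): print("tip",onz(w,160+300/3,80+313/3,z,True))
print("bar",onz(w,160+509/3,80+128/3,.153,True),onz(w,160+497/3,80+405/3,.153,True))
print(o["ee_pos"])
# expected tip proj
from scipy.spatial.transform import Rotation as R
A=R.from_euler('xyz',o["tcp_rot"],degrees=True).as_matrix()
p=o["ee_pos"]+A[:,2]*(.117-.0175); print(p,proj(w,p,True))
E
```

```text
hole [ 0.52424717 -0.03336988  0.126     ]
tip [ 0.52318127 -0.07868699  0.188     ]
tip [ 0.52320197 -0.07817838  0.19      ]
tip [ 0.52322267 -0.07766977  0.192     ]
bar [ 0.59302821 -0.03157704  0.153     ] [ 0.58744488 -0.12423932  0.153     ]
[ 0.52275249 -0.08256594  0.28987145]
[ 0.52311741 -0.08214403  0.19037301] [260.21669121 188.99242299]
```

```bash
python3 -m handwheel '[[0.9,0.001,0.025,0,0],[0.9,0.001,0.0475,0,0],[0.9,0.001,0.0475,-0.02,0],[0.9,0.001,0.0475,-0.04,0],[0.9,0.001,0.0475,-0.05,0]]' ; python3 -m handwheel '[[0.9,0,0,0,0],[0.9,0,0,0,0]]' 
python3 - <<'E'
from h import *
o=get_obs();print(o["ee_pos"],o["tcp_rot"],o["wrist_force"])
w=cam("wrist","w8"); crop(w["color"],190,120,330,240,5,"w8c")
s=cam("side","s8"); crop(s["color"],210,130,310,230,7,"s8c")
t=cam("top","t8"); crop(t["color"],220,115,330,220,5,"t8c")
E
```

```text
time: 6.3
ee_pos: [0.5234, -0.0335, 0.2384]
tcp_rot: [-179.7, -0.1, -3.6]
wrist_force: [0.2, 0.1, -0.9]
opening: 0.0167
time: 6.5
ee_pos: [0.5233, -0.0329, 0.2388]
tcp_rot: [-179.7, -0.1, -3.6]
wrist_force: [0.3, 1.1, -0.4]
opening: 0.0167
[ 0.52332114 -0.03292042  0.23883747] [-1.79728618e+02 -1.16255048e-01 -3.60006817e+00] [ 0.34445541  1.07651407 -0.44478434]
```

View pics/w8c.png

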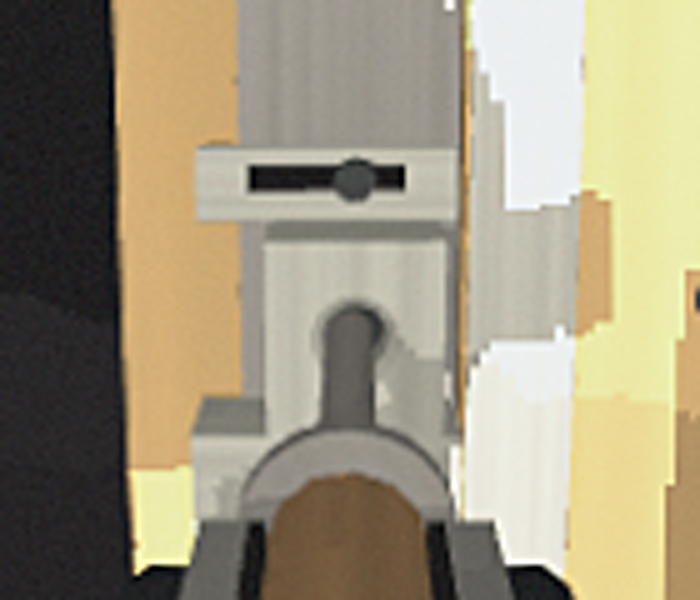

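View pics/s8c.png

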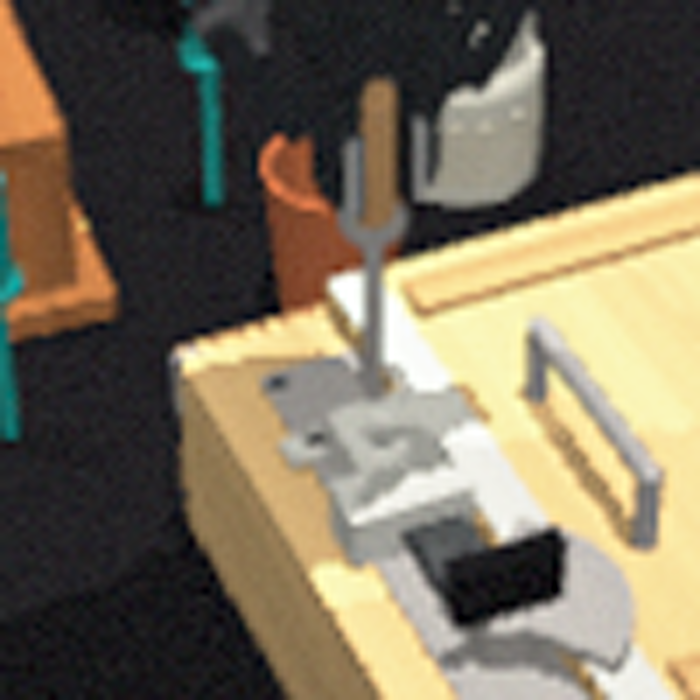

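```bash
python3 - <<'E'
from h import *
w=cam("wrist");o=get_obs()
print("hole",onz(w,260.2,186.2,.126,True))
A=R.from_euler('xyz',o["tcp_rot"],degrees=True).as_matrix()
p=o["ee_pos"]+A[:,2]*(.117-.0175); print(p,proj(w,p,True),o["ee_pos"])
a=proj(w,p,True); print((a-[190,120])*5)
E
```

```text
hole [ 0.52405848 -0.03393689  0.126     ]
[ 0.52402861 -0.03310478  0.13974091] [260.2202316  189.35873011] [ 0.52368419 -0.0335428   0.23923935]
[351.10115798 346.79365057]
```

```bash
python3 -m handwheel '[[0.9,0,-0.004,-0.004,0],[0.9,0,-0.004,-0.008,0],[0.9,0,-0.004,-0.008,0],[0.9,0,-0.004,-0.008,0]]' 
python3 - <<'E'
from h import *
o=get_obs();print(o["ee_pos"],o["tcp_rot"],o["wrist_force"])
w=cam("wrist","w9"); crop(w["color"],220,150,300,220,9,"w9c")
s=cam("side","s9"); crop(s["color"],235,150,295,210,11,"s9c")
E
```

```text
time: 7.1
ee_pos: [0.5235, -0.0376, 0.231]
tcp_rot: [-179.7, -0.2, -3.7]
wrist_force: [0.2, -0.7, -0.8]
opening: 0.0164
[ 0.52354298 -0.03762748  0.2310436 ] [-1.79733701e+02 -1.56407928e-01 -3.66735232e+00] [ 0.20812051 -0.74528657 -0.84328094]
```

View pics/w9c.png

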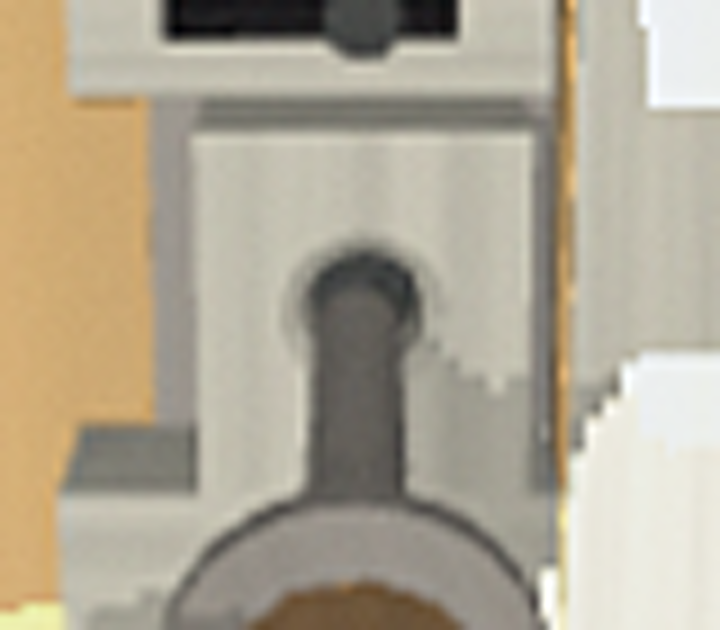

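View pics/s9c.png

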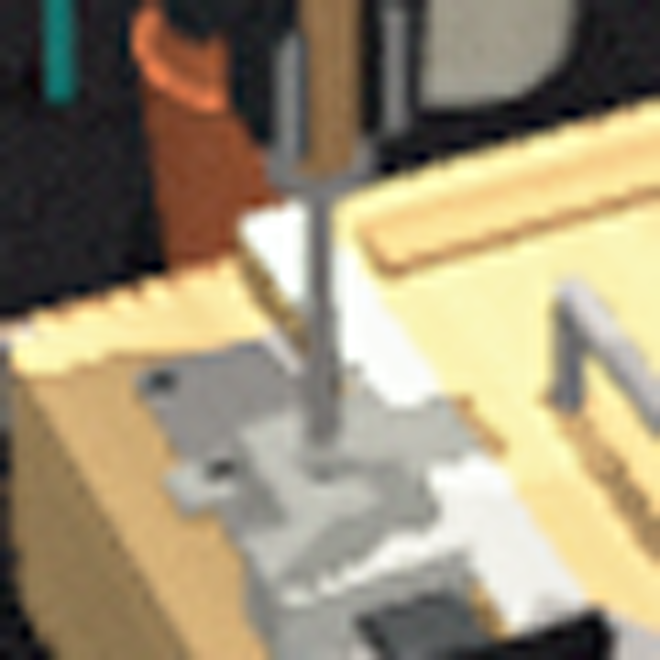

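```bash
python3 -m handwheel '[[0.9,0,0,-0.003,0],[0.9,0,0,-0.006,0],[0.9,0,0,-0.009,0],[0.9,0,0,-0.012,0],[0.9,0,0,-0.012,0]]' 
```

```text
time: 7.7
ee_pos: [0.5235, -0.0375, 0.2187]
tcp_rot: [-179.7, -0.1, -3.7]
wrist_force: [-0.3, -0.0, -0.9]
opening: 0.0163
```

In the hole, no contact force. Pressing gently on.

```bash
python3 -m handwheel '[[0.9,0,0,-0.001,0],[0.9,0,0,-0.002,0],[0.9,0,0,-0.003,0],[0.9,0,0,-0.004,0],[0.9,0,0,-0.005,0]]'; python3 -m handwheel '[[0.9,0,0,-0.001,0],[0.9,0,0,-0.002,0],[0.9,0,0,-0.002,0]]' 
```

```text
time: 8.2
ee_pos: [0.5236, -0.0375, 0.2142]
tcp_rot: [-179.7, -0.2, -3.7]
wrist_force: [-1.2, 0.1, 4.8]
opening: 0.0166
time: 8.5
ee_pos: [0.5236, -0.0375, 0.2123]
tcp_rot: [-179.7, -0.2, -3.7]
wrist_force: [-0.9, -0.0, 4.6]
opening: 0.0166
```

```bash
python3 -m handwheel '[[0.9,0,0,-0.001,0],[0.9,0,0,-0.002,0],[0.9,0,0,-0.002,0]]';  python3 -m handwheel '[[0.9,0,0,-0.001,0],[0.9,0,0,-0.002,0],[0.9,0,0,-0.002,0]]'
python3 - <<'E'
from h import *
o=get_obs();print(o["ee_pos"],o["tcp_rot"],o["wrist_force"])
s=cam("side","s10"); crop(s["color"],235,150,335,250,7,"s10c")
E
```

```text
time: 8.8
ee_pos: [0.5236, -0.0376, 0.2103]
tcp_rot: [-179.7, -0.2, -3.7]
wrist_force: [-0.4, 0.2, 2.9]
opening: 0.0165
time: 9.1
ee_pos: [0.5236, -0.0376, 0.2081]
tcp_rot: [-179.7, -0.2, -3.7]
wrist_force: [-0.5, -0.9, 4.8]
opening: 0.0165
[ 0.5236094  -0.03758299  0.20814149] [-179.73648683   -0.20340084   -3.65916406] [-0.54664574 -0.86089189  4.83287542]
```

View pics/s10c.png

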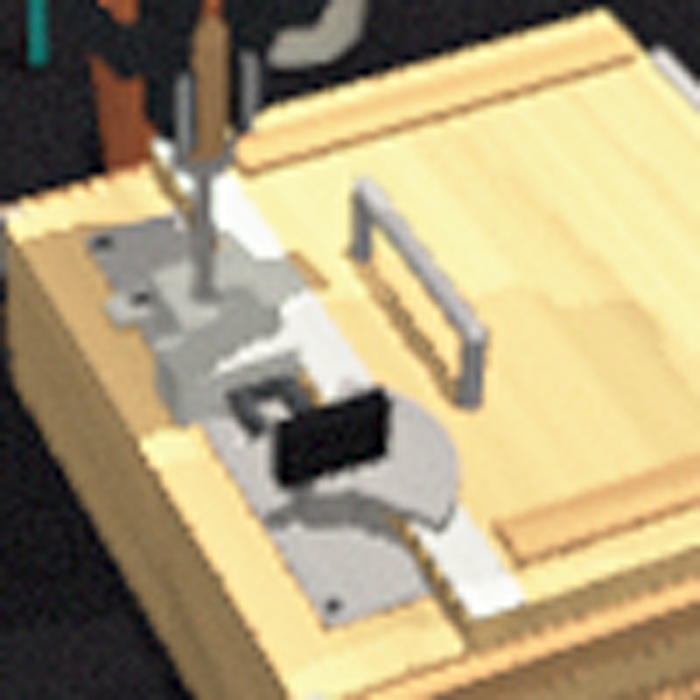

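```bash
python3 -m handwheel '[[0.9,0,0,-0.001,0],[0.9,0,0,-0.0015,0],[0.9,0,0,-0.0015,0]]'; python3 -m handwheel '[[0.9,0,0,-0.001,0],[0.9,0,0,-0.0015,0],[0.9,0,0,-0.0015,0]]'
python3 - <<'E'
from h import *
o=get_obs();print(o["ee_pos"],o["tcp_rot"],o["wrist_force"])
s=cam("side","s11"); crop(s["color"],235,150,335,250,7,"s11c")
t=cam("top","t11"); crop(t["color"],220,155,330,220,7,"t11c")
E
```

```text
time: 9.45
ee_pos: [0.5237, -0.0376, 0.2073]
tcp_rot: [-179.7, -0.3, -3.7]
wrist_force: [-1.2, 0.2, 7.7]
opening: 0.0164
time: 9.75
ee_pos: [0.5238, -0.0376, 0.2071]
tcp_rot: [-179.7, -0.4, -3.7]
wrist_force: [-2.5, 0.4, 12.2]
opening: 0.0166
[ 0.52376554 -0.03757942  0.2071027 ] [-179.73680524   -0.35076942   -3.65753881] [-2.54518648  0.37586356 12.24848592]
```

View pics/s11c.png

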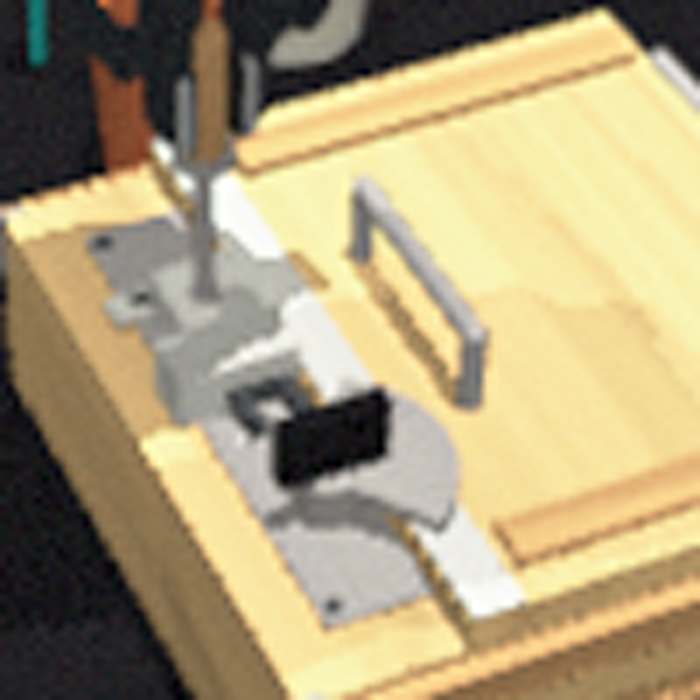

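View pics/t11c.png

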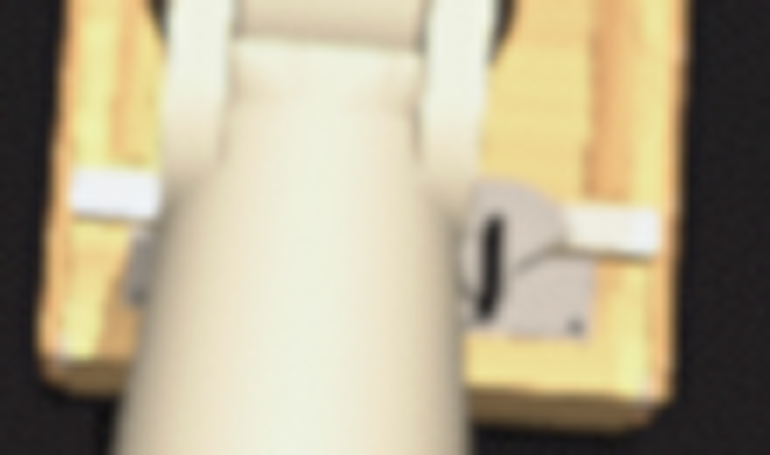

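```bash
python3 -m handwheel '[[0.9,0,0,0.005,0],[0.9,0,0,0.02,0],[0.9,0,0,0.05,0],[0.9,0,0,0.083,0],[0.9,0,0,0.083,0]]'; python3 -m handwheel '[[0.9,0,-0.045,0,0],[0.9,0,-0.09,0,0],[0.9,0,-0.11,0,0],[0.9,0,-0.11,0,0]]'
python3 - <<'E'
from h import *
o=get_obs();print(o["ee_pos"],o["tcp_rot"],o["wrist_force"])
w=cam("wrist","w12"); crop(w["color"],160,50,420,250,3,"w12c")
E
```

```text
time: 10.35
ee_pos: [0.5246, -0.0376, 0.2938]
tcp_rot: [-179.7, -0.6, -3.7]
wrist_force: [-0.3, -1.3, 0.2]
opening: 0.0165
time: 10.75
ee_pos: [0.5244, -0.15, 0.2922]
tcp_rot: [-179.7, -0.5, -3.8]
wrist_force: [1.1, 0.1, -0.1]
opening: 0.017
[ 0.52443562 -0.14995264  0.29223498] [-179.73794819   -0.52821987   -3.83384866] [ 1.06116271  0.0546049  -0.11558713]
```

View pics/w12c.png

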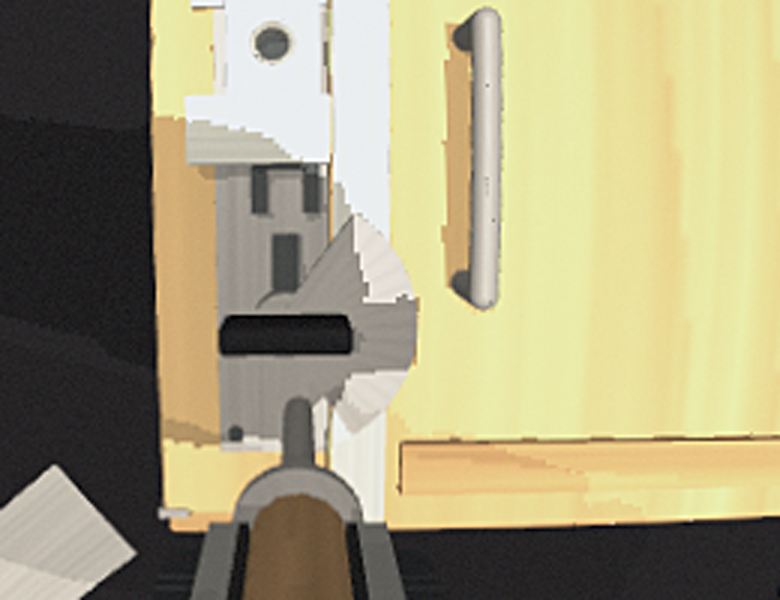

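```bash
python3 - <<'E'
from h import *
w=cam("wrist");o=get_obs()
f=lambda x,y,z:onz(w,160+x/3,50+y/3,z,True).round(4)
print("wing top corners",f(220,318,.1515),f(351,316,.1515),f(353,352,.1515),f(220,352,.1515))
print("bar",f(490,12,.153),f(485,300,.153)); print("hole",f(271,42,.126))
print("lid front edge", f(331,120,.114),f(331,300,.114), "tip",f(299,415,.193))
print(o["ee_pos"])
E
python3 -m handwheel '[[0.9,0,0.045,0,0],[0.9,0,0.09,0,0],[0.9,0,0.135,0,0],[0.9,-0.01,0.18,0,0],[0.9,-0.02,0.225,0,-1]]'
python3 -m handwheel '[[0.9,-0.01,0.045,0,-1],[0.9,-0.02,0.09,0,-2],[0.9,-0.025,0.135,0,-3],[0.9,-0.03,0.18,0,-3],[0.9,-0.03,0.187,0,-3]]'
```

```text
wing top corners [ 0.5015 -0.1245  0.1515] [ 0.5436 -0.1267  0.1515] [ 0.5436 -0.1386  0.1515] [ 0.5006 -0.1356  0.1515]
bar [ 0.594  -0.0304  0.153 ] [ 0.5874 -0.1238  0.153 ]
hole [ 0.5239 -0.0333  0.126 ]
lid front edge [ 0.5431 -0.0612  0.114 ] [ 0.539  -0.1263  0.114 ] tip [ 0.525  -0.1473  0.193 ]
[ 0.52452034 -0.14773867  0.29281788]
time: 11.35
ee_pos: [0.5036, 0.0801, 0.2924]
tcp_rot: [-179.7, -0.5, -4.7]
wrist_force: [0.4, 0.1, 0.4]
opening: 0.0168
time: 11.85
ee_pos: [0.4717, 0.272, 0.2914]
tcp_rot: [-179.7, -0.5, -7.3]
wrist_force: [-0.0, 0.3, -0.9]
opening: 0.0167
```

```bash
python3 -m handwheel '[[0.9,0.002,-0.0095,-0.02,-0.6],[0.9,0.002,-0.0095,-0.045,-0.6],[0.9,0.002,-0.0095,-0.045,-0.6],[0.9,0.002,-0.0095,-0.045,-0.6]]'
python3 - <<'E'
from h import *
o=get_obs();print(o["ee_pos"],o["tcp_rot"],o["wrist_force"])
w=cam("wrist","w13"); crop(w["color"],190,100,330,240,5,"w13c")
E
```

```text
time: 12.25
ee_pos: [0.473, 0.2627, 0.2467]
tcp_rot: [-179.7, -0.4, -7.9]
wrist_force: [-0.2, 0.2, -0.4]
opening: 0.0164
[0.47303319 0.26267505 0.24672984] [-179.69792302   -0.4301724    -7.89073318] [-0.24681928  0.17322036 -0.43163066]
```

View pics/w13c.png

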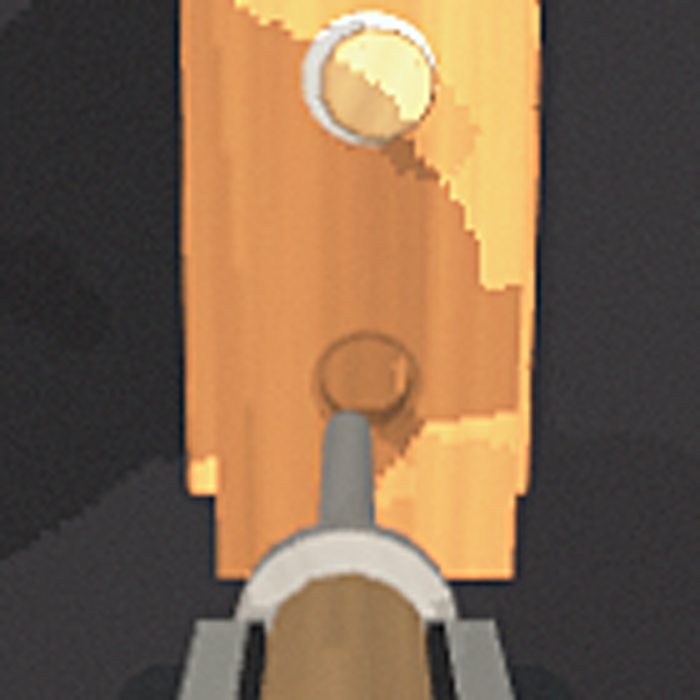

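```bash
python3 - <<'E'
from h import *
w=cam("wrist")
print(onz(w,190+367/5,100+377/5,.105,True),onz(w,190+347/5,100+430/5,.148,True),get_obs()["ee_pos"])
E
```

```text
[0.47840024 0.2650929  0.105     ] [0.4741254  0.26606201 0.148     ] [0.47374675 0.26275059 0.24790222]
```

```bash
python3 -m handwheel '[[0.9,0.004,-0.001,-0.01,0],[0.9,0.004,-0.001,-0.03,0],[0.9,0.004,-0.001,-0.06,0],[0.9,0.004,-0.001,-0.09,0],[0.9,0.004,-0.001,-0.115,0]]'
python3 -m handwheel '[[0.9,0,0,-0.004,0],[0.9,0,0,-0.007,0],[0.9,0,0,-0.007,0]]'
```

```text
time: 12.85
ee_pos: [0.4779, 0.2615, 0.1314]
tcp_rot: [-179.6, -0.5, -7.9]
wrist_force: [0.6, 0.4, -0.3]
opening: 0.0167
time: 13.15
ee_pos: [0.4785, 0.2617, 0.1254]
tcp_rot: [-179.6, -0.6, -7.9]
wrist_force: [-0.0, 0.5, 0.1]
opening: 0.0166
```

```bash
python3 -m handwheel '[[0.9,-0.001,0,-0.002,0],[0.9,-0.001,0,-0.004,0],[0.9,-0.001,0,-0.004,0]]'
python3 - <<'E'
from h import *
o=get_obs();print(o["ee_pos"],o["tcp_rot"],o["wrist_force"])
w=cam("wrist","w14"); crop(w["color"],190,140,330,320,4,"w14c")
s=cam("side");crop(s["color"],160,60,270,170,6,"s14")
E
```

```text
time: 13.45
ee_pos: [0.4776, 0.2618, 0.1219]
tcp_rot: [-179.5, -0.6, -7.9]
wrist_force: [-0.8, 0.4, -0.2]
opening: 0.0166
[0.47761715 0.26177564 0.1218549 ] [-179.54741712   -0.63225296   -7.94354067] [-0.82753268  0.35477687 -0.24428868]
```

View pics/s14.png

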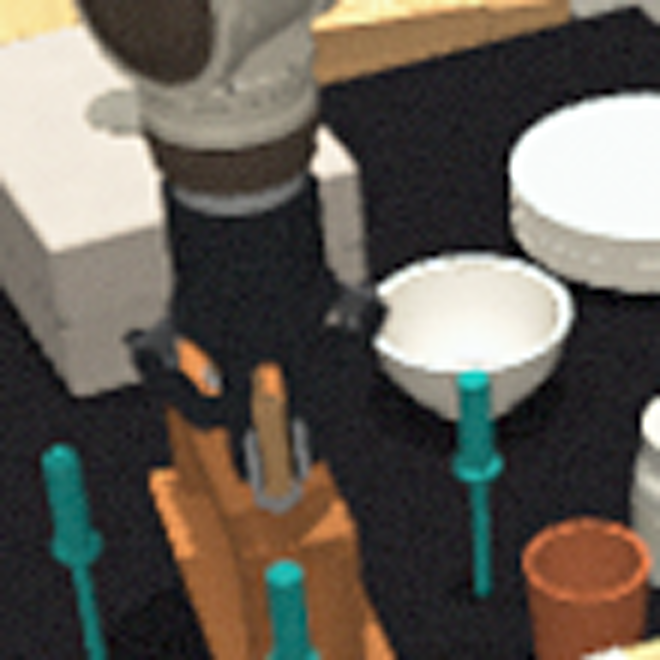

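View pics/w14c.png

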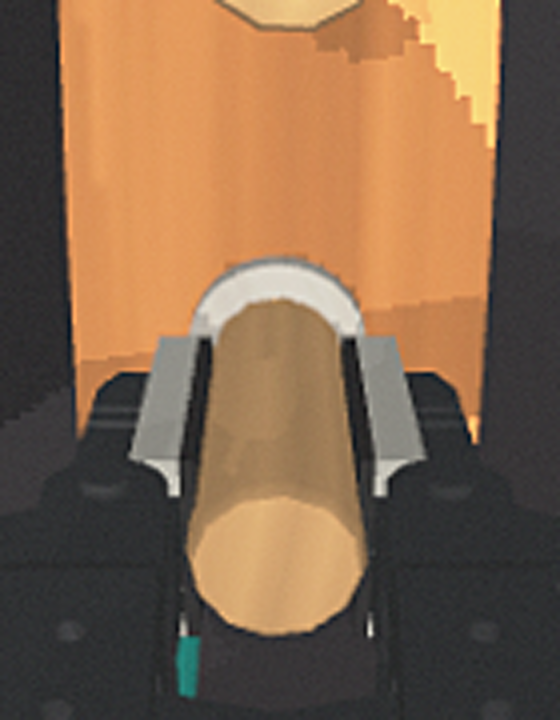

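```bash
python3 -m handwheel '[[0.9,0,0,-0.001,0],[0.9,0,0,-0.002,0],[0.9,0,0,-0.002,0]]'; python3 -m handwheel '[[0.8,0,0,0,0],[0.6,0,0,0,0],[0.4,0,0,0,0],[0.4,0,0,0,0]]'; python3 -m handwheel '[[0.4,0,0,0.03,0],[0.4,0,0,0.07,0],[0.4,0,0,0.12,0],[0.4,0,0,0.15,0],[0.4,0,0,0.15,0]]'
python3 - <<'E'
from h import *
w=cam("wrist","w15"); print(onz(w,190+367/5,100+377/5,.105,True))
s=cam("side");crop(s["color"],160,60,270,170,6,"s15")
E
```

```text
time: 13.85
ee_pos: [0.4776, 0.2618, 0.1197]
tcp_rot: [-179.6, -0.6, -7.9]
wrist_force: [0.1, -0.0, -1.1]
opening: 0.0167
time: 14.25
ee_pos: [0.4776, 0.2618, 0.1197]
tcp_rot: [-179.5, -0.6, -7.9]
wrist_force: [0.3, -0.7, -0.3]
opening: 0.0511
time: 14.75
ee_pos: [0.4786, 0.2623, 0.2748]
tcp_rot: [-179.3, -1.0, -7.9]
wrist_force: [0.4, -0.6, -0.3]
opening: 0.0513
[0.48486477 0.25944175 0.105     ]
```

View pics/s15.png

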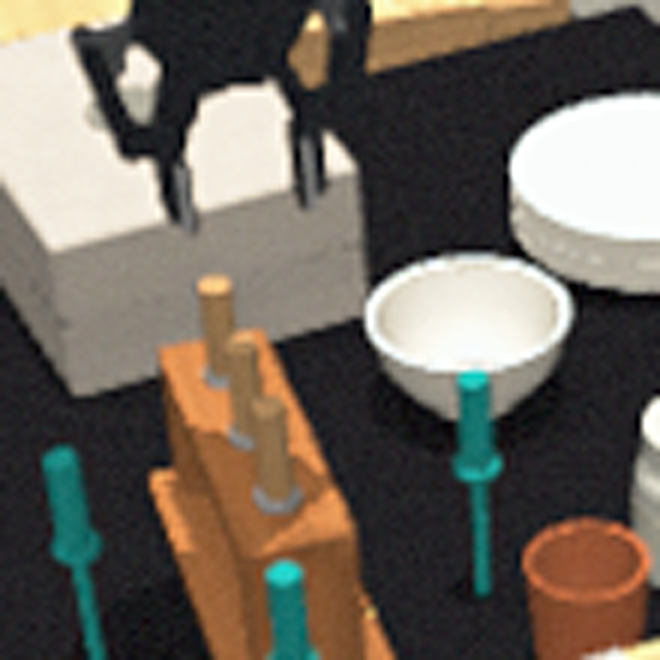

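View pics/w15.png

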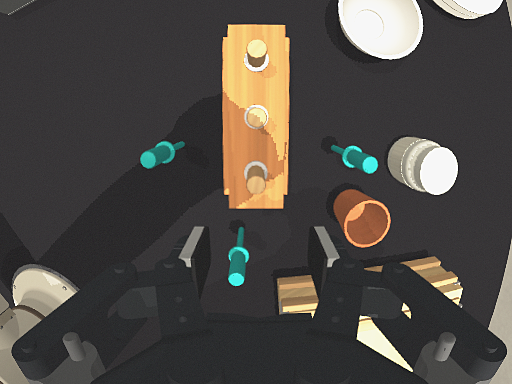

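```bash
python3 -m handwheel '[[0.4,0.005,-0.045,0,8],[0.4,0.01,-0.09,0,16],[0.4,0.015,-0.135,0,24.5],[0.4,0.02,-0.18,0,33],[0.4,0.025,-0.22,0,41]]'; python3 -m handwheel '[[0.4,0.005,-0.045,0,8],[0.4,0.01,-0.09,0,16.5],[0.4,0.015,-0.135,0,25],[0.4,0.015,-0.175,0,33],[0.4,0.018,-0.177,-0.02,41.5]]'
python3 -m handwheel '[[0.4,0,0,-0.03,8],[0.4,0,0,-0.03,11.5],[0.4,0,0,-0.03,11.5]]'
python3 - <<'E'
from h import *
o=get_obs();print(o["ee_pos"],o["tcp_rot"],o["q"])
w=cam("wrist","w16")
s=cam("side");crop(s["color"],235,100,345,250,5,"s16")
E
```

```text
time: 15.35
ee_pos: [0.502, 0.0443, 0.2687]
tcp_rot: [-179.5, -0.6, 31.5]
wrist_force: [0.9, 0.7, -1.3]
opening: 0.0511
time: 15.85
ee_pos: [0.5199, -0.1368, 0.2486]
tcp_rot: [-179.5, -0.5, 71.1]
wrist_force: [0.4, 0.1, -0.1]
opening: 0.0517
time: 16.15
ee_pos: [0.5189, -0.1368, 0.2162]
tcp_rot: [-179.3, -0.6, 82.6]
wrist_force: [0.2, -0.8, 0.5]
opening: 0.0511
[ 0.51889991 -0.13675109  0.21618735] [-179.29281194   -0.5620042    82.64086687] [-15.00985386   3.63003994   6.9608297   94.10652854   0.4628067
  -7.65732223]
```

View pics/s16.png

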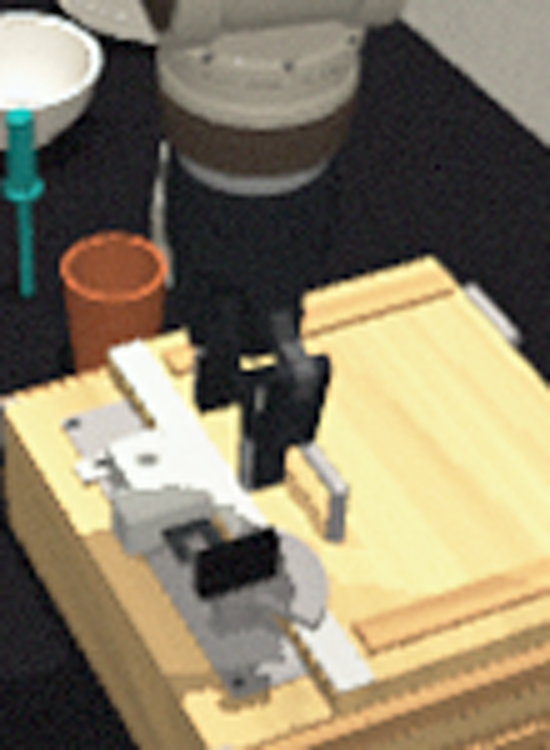

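View pics/w16.png

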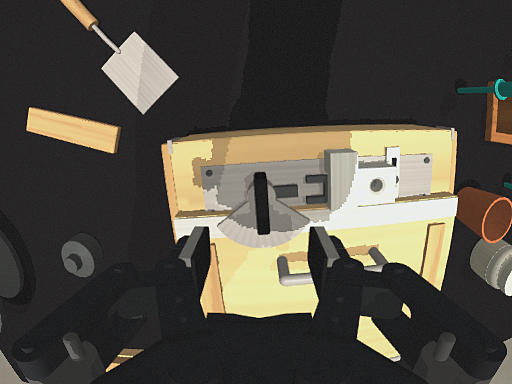

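```bash
python3 - <<'E'
from h import *
w=cam("wrist"); crop(w["color"],220,150,310,260,6,"w16c")
o=get_obs(); print(o["ee_pos"])
for p in [(260,173),(264,235)]: print(onz(w,*p,.1515,True))
E
```

```text
[ 0.51989183 -0.1365929   0.21856453]
[ 0.49670505 -0.13254085  0.1515    ]
[ 0.54513736 -0.13581067  0.1515    ]
```

View pics/w16c.png

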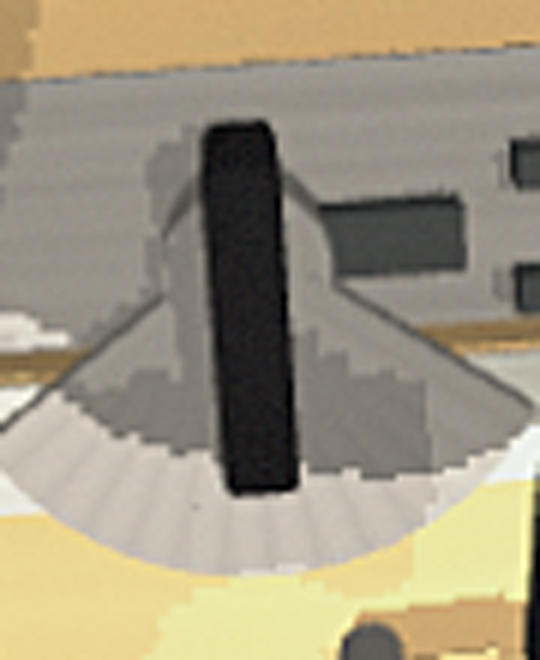

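```bash
python3 -m handwheel '[[0.55,0.003,0.002,0,3.8],[0.55,0.003,0.002,-0.02,3.8],[0.55,0.003,0.002,-0.05,3.8],[0.55,0.003,0.002,-0.08,3.8],[0.55,0.003,0.002,-0.09,3.8]]'
python3 -m handwheel '[[0.55,0,0,0,0],[0.8,0,0,0,0],[1,0,0,0,0],[1,0,0,0,0],[1,0,0,0,0]]' 60
python3 - <<'E'
from h import *
o=get_obs();print(o["ee_pos"],o["tcp_rot"],o["wrist_force"],o["torque"])
w=cam("wrist","w17");crop(w["color"],180,140,340,320,4,"w17c")
E
```

```text
time: 16.8
ee_pos: [0.5219, -0.1341, 0.126]
tcp_rot: [-179.3, -0.6, 86.3]
wrist_force: [-0.3, -0.3, 0.3]
opening: 0.0388
time: 17.3
ee_pos: [0.5227, -0.1343, 0.1279]
tcp_rot: [-179.5, -0.5, 86.3]
wrist_force: [-0.8, 0.7, 6.5]
opening: 0.0092
[ 0.52267018 -0.13431051  0.12785281] [-179.49732068   -0.52715178   86.28504792] [-0.81801303  0.73410224  6.52007105] [-0.17009154  0.17847384  0.10564036]
```

View pics/w17c.png

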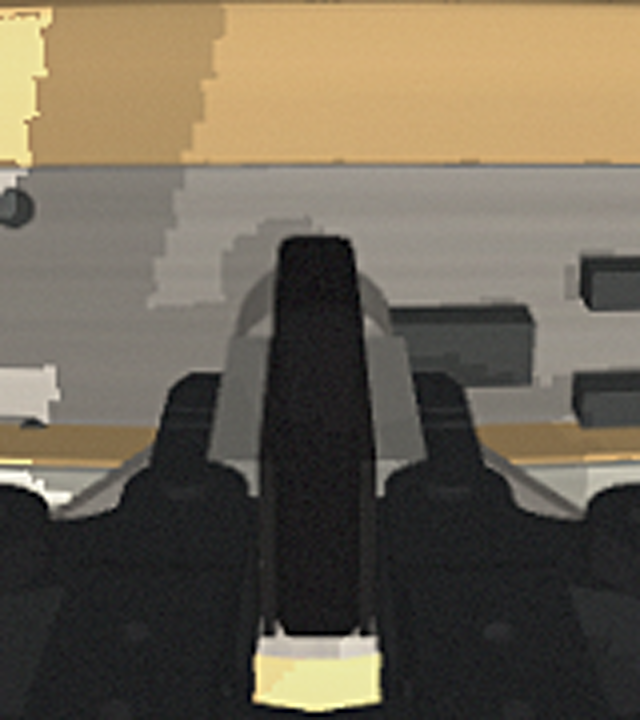

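```bash
python3 -m handwheel '[[1,0,0,0.001,5],[1,0,0,0.001,10],[1,0,0,0.001,15],[1,0,0,0.001,15]]'
python3 - <<'E'
from h import *
o=get_obs();print(o["ee_pos"],o["tcp_rot"],o["wrist_force"],o["torque"])
E
python3 -m handwheel '[[1,0,0,0,7],[1,0,0,0,14],[1,0,0,0,21],[1,0,0,0,28],[1,0,0,0,35]]'
```

```text
time: 17.75
ee_pos: [0.5226, -0.1344, 0.128]
tcp_rot: [-179.4, -0.5, 101.4]
wrist_force: [2.8, -0.1, -11.8]
opening: 0.009
[ 0.52260907 -0.13435555  0.12801917] [-179.44205578   -0.54564483  101.35592949] [  2.7993667   -0.13519546 -11.75182483] [-0.44533185 -0.6774275   0.08707783]
time: 18.25
ee_pos: [0.5226, -0.1345, 0.128]
tcp_rot: [-179.4, -0.5, 136.5]
wrist_force: [1.0, -1.0, -7.4]
opening: 0.0087
```

```bash
python3 -m handwheel '[[1,0,0,0,8],[1,0,0,0,16],[1,0,0,0,24],[1,0,0,0,32],[1,0,0,0,40]]'
python3 -m handwheel '[[1,0,0,0,8],[1,0,0,0,16],[1,0,0,0,24],[1,0,0,0,32],[1,0,0,0,40]]'
python3 -m handwheel '[[1,0,0,0,6],[1,0,0,0,12],[1,0,0,0,12]]'
python3 - <<'E'
from h import *
o=get_obs();print(o["ee_pos"],o["tcp_rot"],o["wrist_force"],o["torque"],o["q"])
E
```

```text
time: 18.75
ee_pos: [0.5228, -0.1346, 0.128]
tcp_rot: [-179.4, -0.5, 176.6]
wrist_force: [1.8, -1.0, -6.0]
opening: 0.0088
time: 19.25
ee_pos: [0.5229, -0.1346, 0.128]
tcp_rot: [-179.4, -0.5, -143.3]
wrist_force: [2.3, -1.2, -6.7]
opening: 0.0088
time: 19.55
ee_pos: [0.523, -0.1345, 0.128]
tcp_rot: [-179.4, -0.5, -131.3]
wrist_force: [1.7, -1.5, -7.5]
opening: 0.0087
[ 0.52295904 -0.13453324  0.12798239] [-179.43450748   -0.4905109  -131.30622558] [ 1.66491484 -1.51019957 -7.52219472] [ 0.0187345  -0.35024738  0.09852576] [ -14.05994939    2.49951887   -3.95439203   83.26787646   -0.69496506
 -152.75783175]
```

```bash
python3 -m handwheel '[[0.8,0,0,0,0],[0.6,0,0,0,0],[0.6,0,0,0,0]]'; python3 -m handwheel '[[0.6,0,0,0.02,0],[0.6,0,0,0.06,0],[0.6,0,0,0.1,-8],[0.6,0,0,0.1,-16],[0.6,0,0,0.1,-24]]'; python3 -m handwheel '[[0.6,0.01,0.02,0,-8],[0.6,0.03,0.04,0,-16],[0.6,0.03,0.05,0,-24],[0.6,0.03,0.05,0,-28],[0.6,0.03,0.05,0,-28]]'
python3 - <<'E'
from h import *
o=get_obs();print(o["ee_pos"],o["tcp_rot"],o["q"])
w=cam("wrist","w18")
s=cam("side");crop(s["color"],235,140,345,270,5,"s18")
E
```

```text
time: 19.85
ee_pos: [0.5232, -0.1346, 0.1287]
tcp_rot: [-179.4, -0.5, -131.4]
wrist_force: [-0.1, 0.3, 0.4]
opening: 0.0342
time: 20.35
ee_pos: [0.5239, -0.1348, 0.2307]
tcp_rot: [-179.3, -0.3, -155.8]
wrist_force: [-0.1, -0.0, -1.3]
opening: 0.0337
time: 20.85
ee_pos: [0.5541, -0.0844, 0.231]
tcp_rot: [-179.3, -0.3, 176.1]
wrist_force: [-0.8, 0.5, 0.2]
opening: 0.0342
[ 0.55407882 -0.08440996  0.23100239] [-179.25500108   -0.29005709  176.10046468] [ -8.27303513   6.67269386  11.87800096  95.43770482  -0.76494854
 -94.37383422]
```

View pics/s18.png

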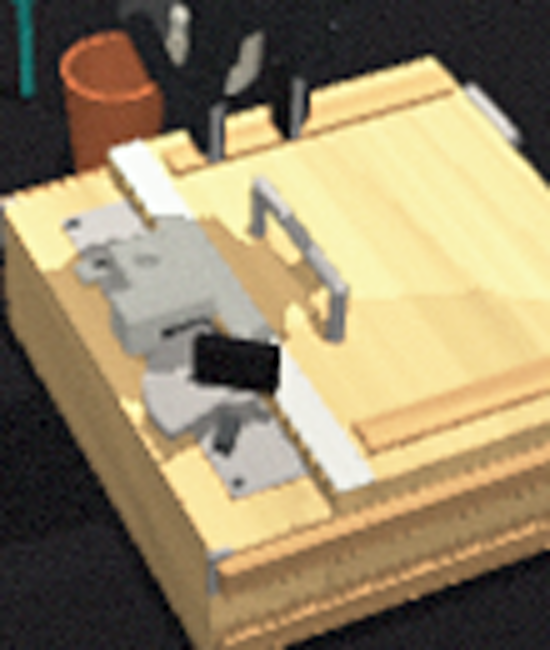

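View pics/w18.png

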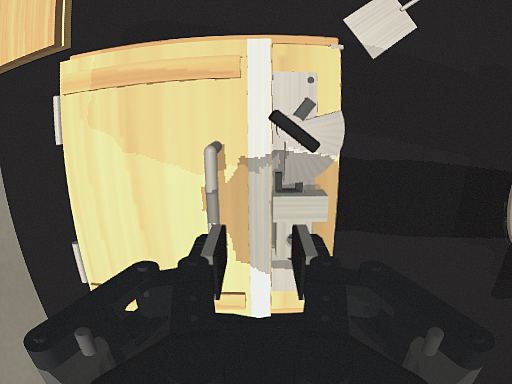

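```bash
python3 - <<'E'
from h import *
w=cam("wrist")
for p in [(212,150),(212,185),(213,220)]: print(onz(w,*p,.154,True))
print("edge",onz(w,247,150,.114,True),onz(w,271,150,.114,True)); print("hinge",onz(w,57,120,.114,True),onz(w,79,260,.114,True))
print(onz(w,299,146,.1515,True), get_obs()["ee_pos"])
E
```

```text
[ 0.58491137 -0.12542931  0.154     ]
[ 0.58758963 -0.09849559  0.154     ]
[ 0.58997015 -0.06990265  0.154     ]
edge [ 0.56037163 -0.11851807  0.114     ] [ 0.53929356 -0.11710245  0.114     ]
hinge [ 0.75290206 -0.16898769  0.114     ] [ 0.76182247 -0.01304389  0.114     ]
[ 0.51936273 -0.12371269  0.1515    ] [ 0.55387067 -0.08497462  0.23094889]
```

```bash
python3 -m handwheel '[[0.6,0.02,0.005,0,0.3],[0.6,0.0345,0.005,-0.02,0.3],[0.6,0.0345,0.005,-0.05,0.3],[0.6,0.0345,0.005,-0.08,0.3],[0.6,0.0345,0.005,-0.091,0.3]]';python3 -m handwheel '[[0.6,0,0,0,0],[0.6,0,0,0,0]]'
python3 - <<'E'
from h import *
o=get_obs();print(o["ee_pos"],o["tcp_rot"],o["wrist_force"])
w=cam("wrist","w19");crop(w["color"],170,120,340,320,4,"w19c")
E
```

```text
time: 21.5
ee_pos: [0.5871, -0.0801, 0.1369]
tcp_rot: [-179.3, -0.5, 176.6]
wrist_force: [-0.3, 1.1, 0.1]
opening: 0.0343
time: 21.7
ee_pos: [0.5872, -0.0804, 0.1378]
tcp_rot: [-179.3, -0.5, 176.6]
wrist_force: [0.3, -0.1, -0.1]
opening: 0.0345
[ 0.58718034 -0.0803606   0.13781478] [-179.2662984    -0.48708993  176.58835409] [ 0.31445395 -0.10143419 -0.05261697]
```

View pics/w19c.png

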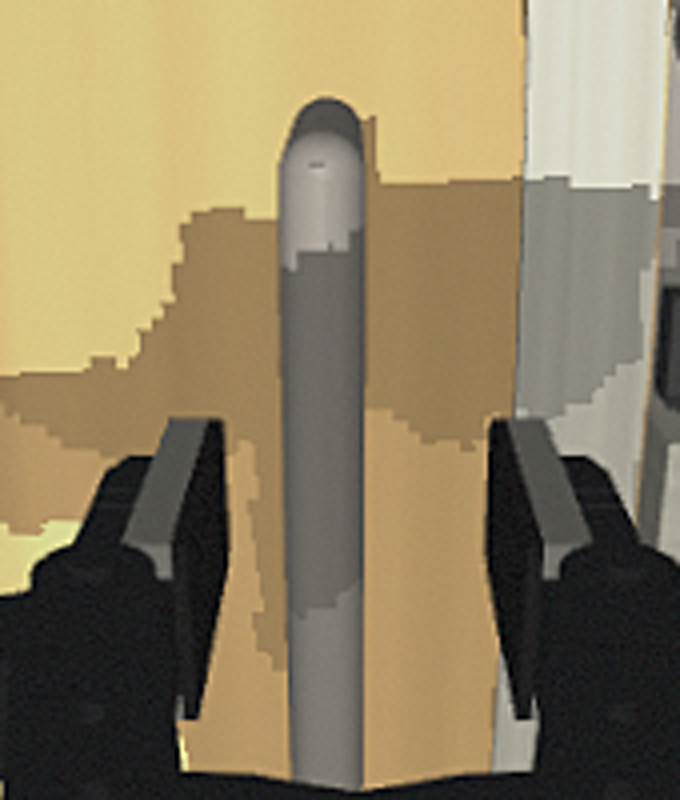

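```bash
python3 -m handwheel '[[0.6,0.0035,0,0.002,0],[0.6,0.0035,0,0.002,0],[0.9,0.0035,0,0.002,0],[1,0.0035,0,0.002,0],[1,0.0035,0,0.002,0]]' 40;python3 -m handwheel '[[1,0,0,0,0],[1,0,0,0,0]]'
python3 - <<'E'
from h import *
h=np.array([.591+.163,0]);
for th in range(0,75,5):
    a=np.radians(th); print(th,(-.163*np.cos(a)+.035*np.sin(a)+.163).round(4),(.163*np.sin(a)+.035*np.cos(a)-.035).round(4))
E
```

```text
time: 22.25
ee_pos: [0.5913, -0.0804, 0.141]
tcp_rot: [-179.3, -0.4, 176.6]
wrist_force: [-0.2, 0.7, 4.0]
opening: 0.008
time: 22.45
ee_pos: [0.5913, -0.0803, 0.141]
tcp_rot: [-179.3, -0.4, 176.6]
wrist_force: [0.1, 0.7, 1.5]
opening: 0.0082
0 0.0 0.0
5 0.0037 0.0141
10 0.0086 0.0278
15 0.0146 0.041
20 0.0218 0.0536
25 0.0301 0.0656
30 0.0393 0.0768
35 0.0496 0.0872
40 0.0606 0.0966
45 0.0725 0.105
50 0.085 0.1124
55 0.0982 0.1186
60 0.1118 0.1237
65 0.1258 0.1275
70 0.1401 0.1301
```

```bash
python3 -m handwheel '[[1,0.0015,0,0.007,0],[1,0.0037,0,0.014,0],[1,0.006,0,0.021,0],[1,0.0086,-0.0005,0.028,0],[1,0.0086,-0.0005,0.028,0]]';python3 -m handwheel '[[1,0.003,0,0.007,0],[1,0.006,0,0.013,0],[1,0.0096,-0.001,0.0195,0],[1,0.0132,-0.001,0.0258,0],[1,0.0132,-0.001,0.0258,0]]'
python3 - <<'E'
from h import *
o=get_obs();print(o["ee_pos"],o["tcp_rot"],o["wrist_force"])
s=cam("side");crop(s["color"],235,100,375,270,4.5,"s20")
E
```

```text
time: 22.95
ee_pos: [0.6001, -0.0809, 0.1702]
tcp_rot: [-179.3, -0.3, 176.6]
wrist_force: [-2.9, -1.7, -0.4]
opening: 0.008
time: 23.45
ee_pos: [0.6139, -0.0817, 0.1975]
tcp_rot: [-179.3, -0.3, 176.6]
wrist_force: [-5.8, -0.0, 1.5]
opening: 0.0084
[ 0.61389152 -0.08172786  0.19750921] [-179.27282748   -0.252433    176.60033132] [-5.82022551 -0.01768129  1.47715603]
```

View pics/s20.png

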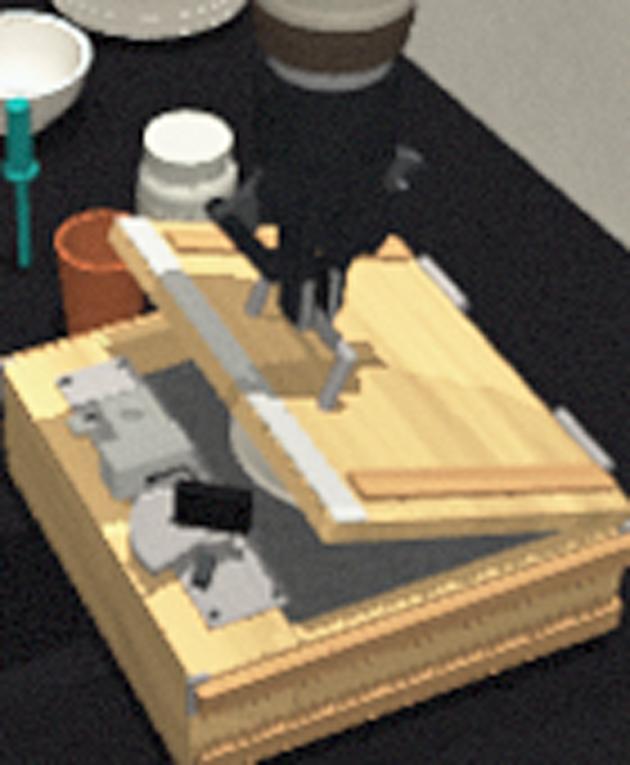

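```bash
python3 -m handwheel '[[1,0.005,0,0.0065,0],[1,0.01,0,0.0125,0],[1,0.0155,-0.001,0.019,0],[1,0.0215,-0.001,0.0255,0],[1,0.0215,-0.001,0.0255,0]]'
python3 - <<'E'
from h import *
o=get_obs();print(o["ee_pos"],o["tcp_rot"],o["wrist_force"])
s=cam("side");crop(s["color"],235,100,375,270,4.5,"s21")
w=cam("wrist","w21")
E
```

```text
time: 24.0
ee_pos: [0.6348, -0.083, 0.2247]
tcp_rot: [-179.2, -0.2, 176.6]
wrist_force: [-10.1, -0.8, 4.9]
opening: 0.0083
[ 0.634793   -0.08300173  0.22473332] [-179.22748055   -0.22374327  176.58623738] [-10.12569651  -0.83713182   4.86509152]
```

View pics/s21.png

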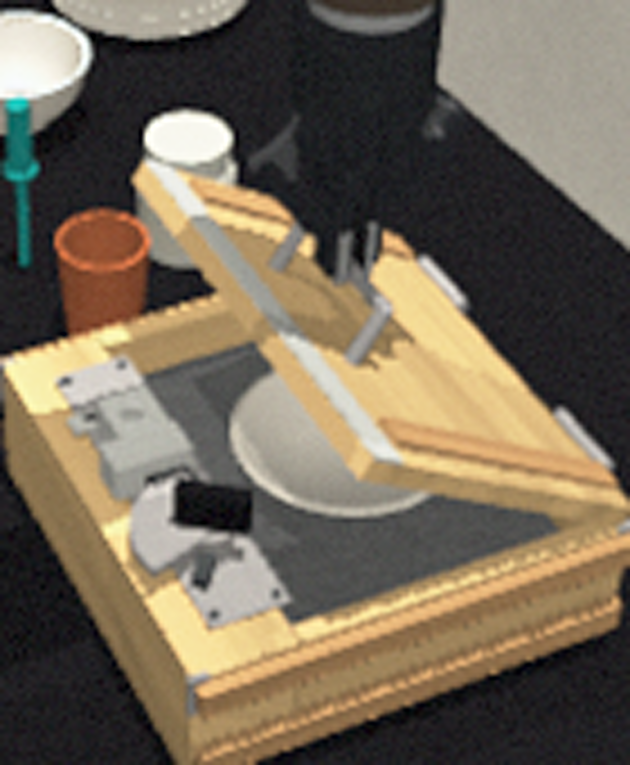

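View pics/w21.png

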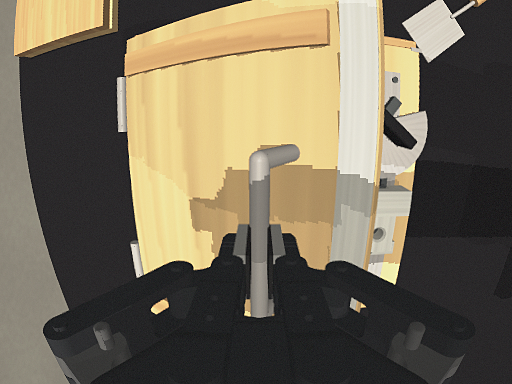

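```bash
python3 -m handwheel '[[1,0.0035,0,0.0035,0],[1,0.007,0,0.007,0],[1,0.0105,-0.0005,0.01,0],[1,0.0105,-0.0005,0.01,0]]'
python3 - <<'E'
from h import *
s=cam("side");crop(s["color"],235,100,375,270,4.5,"s22")
E
```

```text
time: 24.5
ee_pos: [0.6454, -0.0837, 0.2351]
tcp_rot: [-179.2, -0.2, 176.6]
wrist_force: [-5.3, -2.2, -2.9]
opening: 0.0079
```

View pics/s22.png

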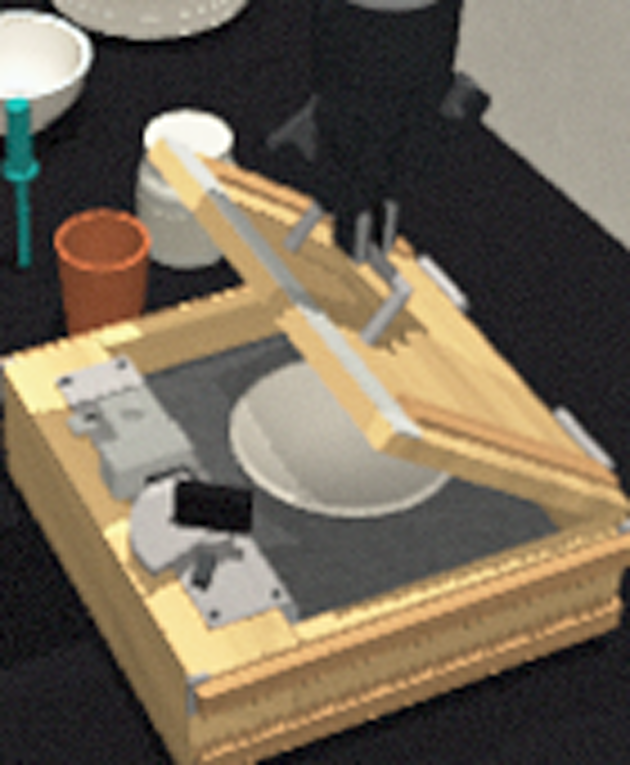

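```bash
python3 -m handwheel '[[1,0.004,0,0.003,0],[1,0.008,0,0.006,0],[1,0.0115,-0.0005,0.009,0],[1,0.0115,-0.0005,0.009,0]]'
python3 - <<'E'
from h import *
s=cam("side");crop(s["color"],235,80,375,250,4.5,"s23")
w=cam("wrist","w23")
E
```

```text
time: 24.95
ee_pos: [0.6569, -0.0843, 0.2447]
tcp_rot: [-179.2, -0.2, 176.6]
wrist_force: [-5.4, -1.0, -2.5]
opening: 0.0081
```

View pics/s23.png

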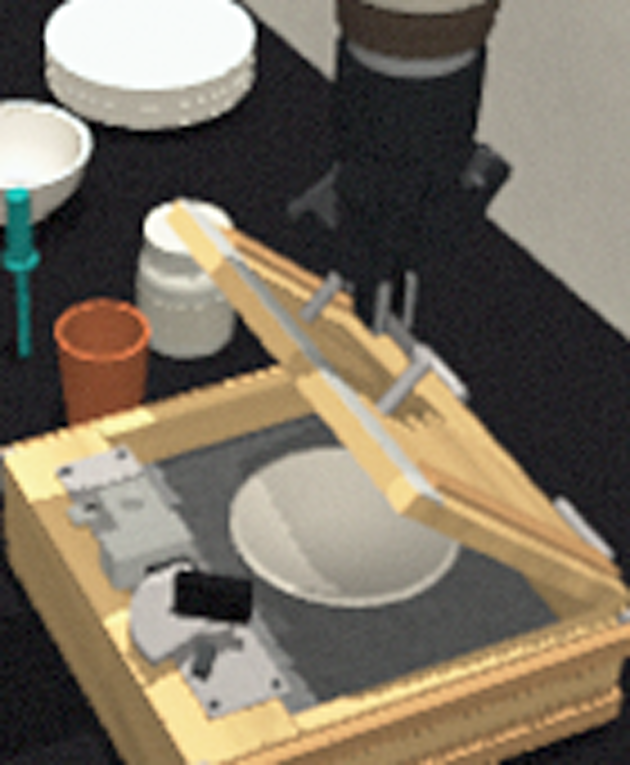

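View pics/w23.png

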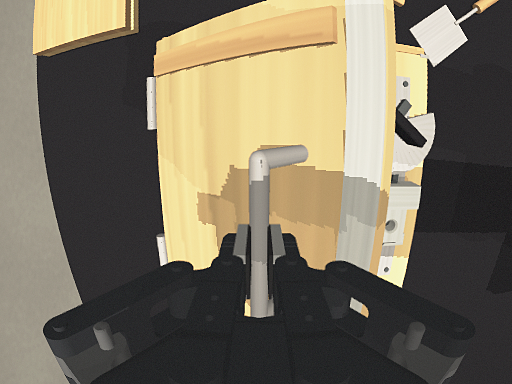

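```bash
python3 -m handwheel '[[1,0.005,0,0.0033,0],[1,0.01,-0.0005,0.0066,0],[1,0.01,-0.0005,0.0066,0]]';  python3 -m handwheel '[[1,0.005,0,0.003,0],[1,0.0097,-0.0005,0.006,0],[1,0.0097,-0.0005,0.006,0]]'
python3 - <<'E'
from h import *
s=cam("side");crop(s["color"],235,80,375,250,4.5,"s24")
w=cam("wrist","w24")
E
```

```text
time: 25.35
ee_pos: [0.6671, -0.085, 0.252]
tcp_rot: [-179.2, -0.1, 176.6]
wrist_force: [-4.6, -1.6, -2.0]
opening: 0.008
time: 25.65
ee_pos: [0.6773, -0.0857, 0.258]
tcp_rot: [-179.2, -0.1, 176.6]
wrist_force: [-2.2, -1.1, -5.1]
opening: 0.0075
```

View pics/s24.png

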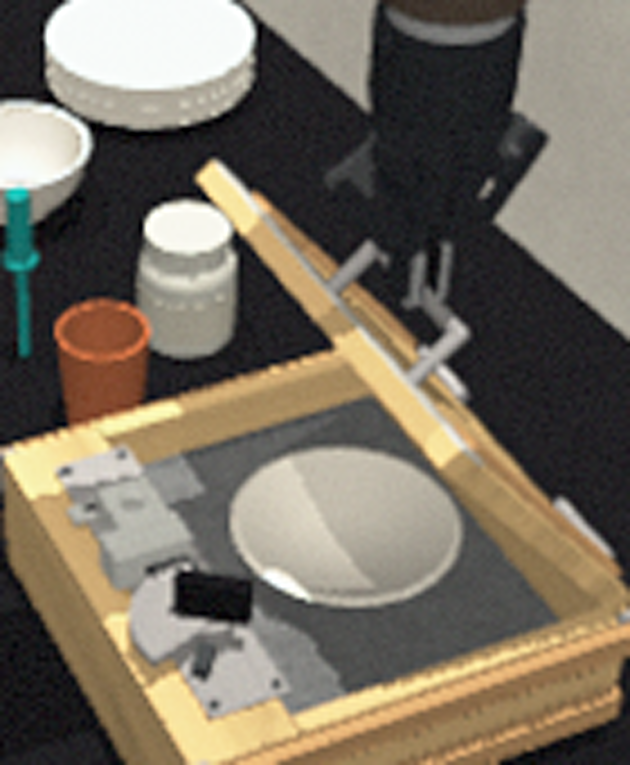

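View pics/w24.png

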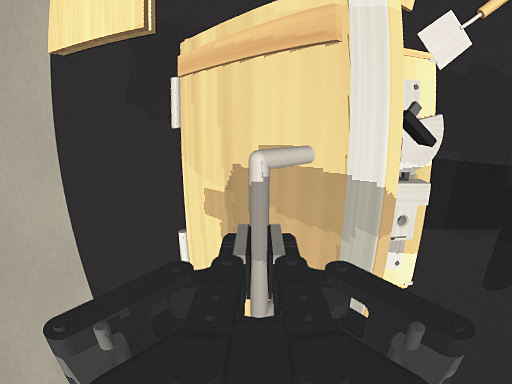

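```bash
python3 -m handwheel '[[1,0.006,0,0.003,0],[1,0.012,-0.0005,0.0057,0],[1,0.0177,-0.001,0.008,0],[1,0.0177,-0.001,0.008,0]]';  python3 -m handwheel '[[1,0.006,0,0.002,0],[1,0.012,-0.0005,0.004,0],[1,0.0194,-0.001,0.006,0],[1,0.0194,-0.001,0.006,0]]'
python3 - <<'E'
from h import *
o=get_obs();print(o["ee_pos"],o["wrist_force"],o["q"])
s=cam("side");crop(s["color"],235,60,375,230,4.5,"s25")
E
```

```text
time: 26.15
ee_pos: [0.695, -0.0868, 0.2665]
tcp_rot: [-179.1, -0.1, 176.6]
wrist_force: [-4.3, -2.2, -2.2]
opening: 0.008
time: 26.55
ee_pos: [0.7146, -0.088, 0.2731]
tcp_rot: [-179.1, -0.0, 176.6]
wrist_force: [-4.1, -3.0, -1.7]
opening: 0.0083
[ 0.71462722 -0.08799418  0.27306543] [-4.05446771 -2.97712426 -1.67192391] [ -6.67313657  34.54224734  52.73735579 108.16551579  -0.87550115
 -93.22556085]
```

View pics/s25.png

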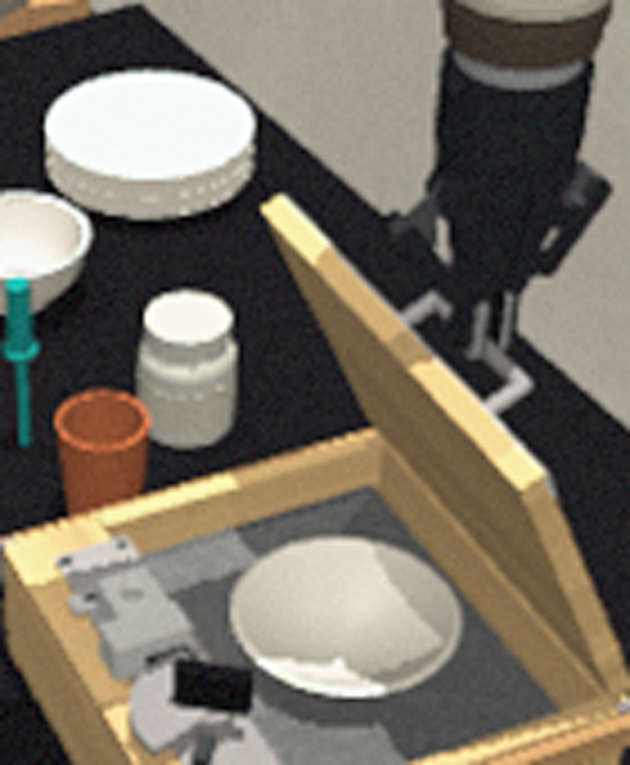

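```bash
python3 -m handwheel '[[1,0.005,0,0.001,0],[1,0.01,-0.0005,0.002,0],[1,0.014,-0.001,0.0025,0],[1,0.014,-0.001,0.0025,0]]'; python3 -m handwheel '[[1,0,0,0,0],[1,0,0,0,0]]'
python3 - <<'E'
from h import *
o=get_obs();print(o["ee_pos"],o["wrist_force"],o["q"])
s=cam("side"); 
# lid upper edge: z,x via known y? estimate from image later
cv2.imwrite("pics/s26.png",s["color"])
w=cam("wrist","w26")
E
```

```text
time: 27.0
ee_pos: [0.7286, -0.0889, 0.2763]
tcp_rot: [-179.1, 0.0, 176.6]
wrist_force: [-5.2, -0.4, -1.5]
opening: 0.008
time: 27.2
ee_pos: [0.7285, -0.0888, 0.2764]
tcp_rot: [-179.1, 0.1, 176.6]
wrist_force: [-4.3, -2.0, -5.7]
opening: 0.008
[ 0.72854506 -0.08884964  0.2763929 ] [-4.34725447 -1.95404178 -5.73258211] [ -6.61878116  38.2165708   58.72809705 110.40716741  -0.86114682
 -93.17674623]
```

View pics/s26.png

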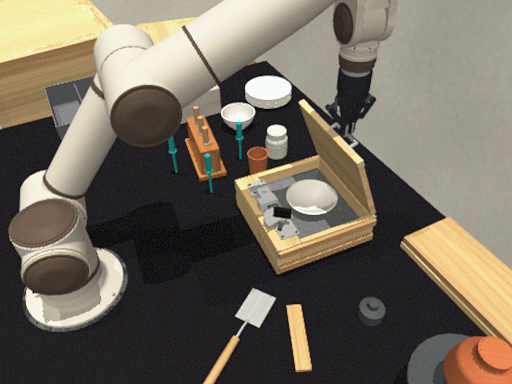

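View pics/w26.png

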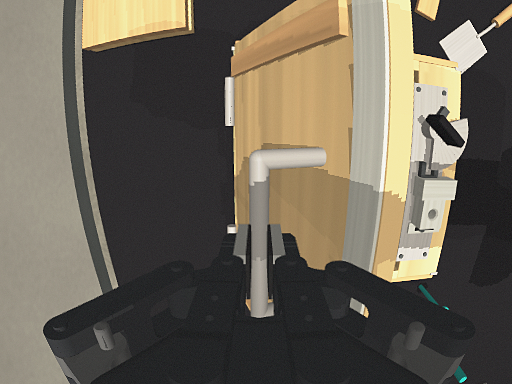

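```bash
python3 -m handwheel '[[0.85,0,0,0,0],[0.8,0,0,0,0],[0.8,0,0,0,0],[0.8,0,0,0,0]]'; python3 -m handwheel '[[0.8,0,0,0.01,0],[0.8,0,0,0.02,0],[0.8,0,0,0.035,0],[0.8,0,0,0.05,0],[0.8,0,0,0.05,0]]'
python3 - <<'E'
from h import *
o=get_obs();print(o["ee_pos"],o["wrist_force"])
s=cam("side"); crop(s["color"],235,40,395,240,4,"s27")
w=cam("wrist","w27")
E
```

```text
time: 27.7
ee_pos: [0.7288, -0.0887, 0.277]
tcp_rot: [-179.1, 0.1, 176.6]
wrist_force: [-0.2, 0.1, -0.5]
opening: 0.0171
time: 28.2
ee_pos: [0.7211, -0.0878, 0.3227]
tcp_rot: [-179.1, 0.8, 176.6]
wrist_force: [-0.4, -0.3, 0.7]
opening: 0.0168
[ 0.72113577 -0.08784067  0.32270353] [-0.39344042 -0.34949737  0.7125833 ]
```

View pics/s27.png

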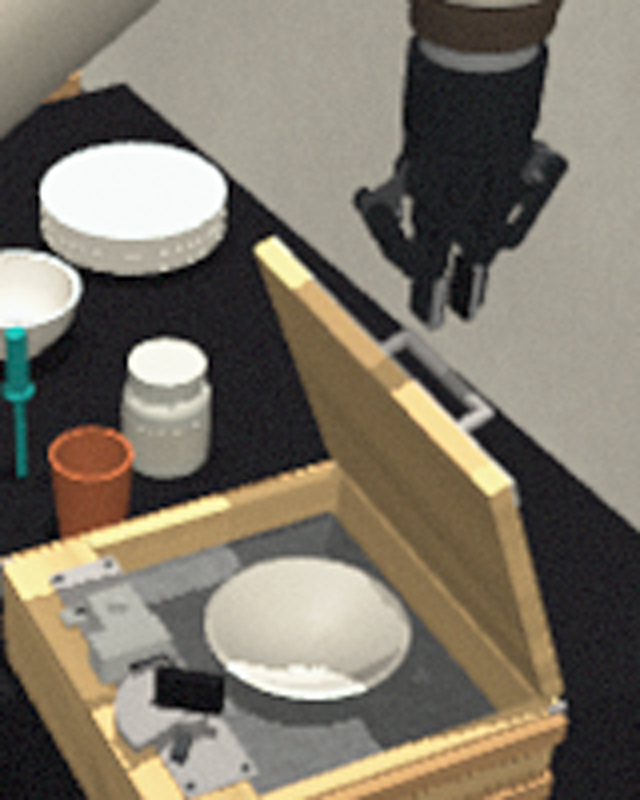

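View pics/w27.png

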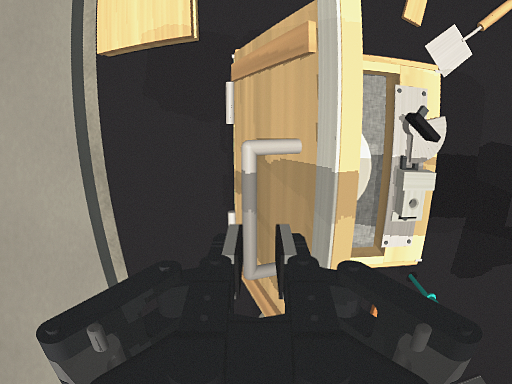

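```bash
python3 - <<'E'
from h import *
w=cam("wrist"); o=np.array(w["origin"]); d=ray(w,249,200,True)
hx,hz=.754,.114
for th in (60,64,66,68,70,72):
    a=np.radians(th); p=np.array([hx-.163*np.cos(a)+.035*np.sin(a),-.085,hz+.163*np.sin(a)+.035*np.cos(a)])
    print(th,p,proj(w,p,True))
s=cam("side")
# bar ends in side image crop (400,335),(488,412) /4
for th in (60,66,70):
    a=np.radians(th); x=hx-.163*np.cos(a)+.035*np.sin(a); z=hz+.163*np.sin(a)+.035*np.cos(a)
    print(th,[((proj(s,(x+.0028*k,-.085+.045*k,z))-[235,40])*4).round() for k in(1,-1)])
t=cam("top","t28")
E
```

```text
60 [ 0.70281089 -0.085       0.27266214] [285.77396795 213.30609553]
64 [ 0.71400329 -0.085       0.27584642] [269.62849492 215.78240675]
66 [ 0.71967602 -0.085       0.27714369] [261.25207188 216.88505967]
68 [ 0.72539056 -0.085       0.2782422 ] [252.7309655  217.88591759]
70 [ 0.73113996 -0.085       0.2791406 ] [244.11253229 218.77752108]
72 [ 0.73691721 -0.085       0.27983781] [235.44620346 219.55357315]
60 [array([371., 349.]), array([447., 428.])]
66 [array([394., 336.]), array([471., 414.])]
70 [array([409., 329.]), array([487., 406.])]
```

View pics/t28.png

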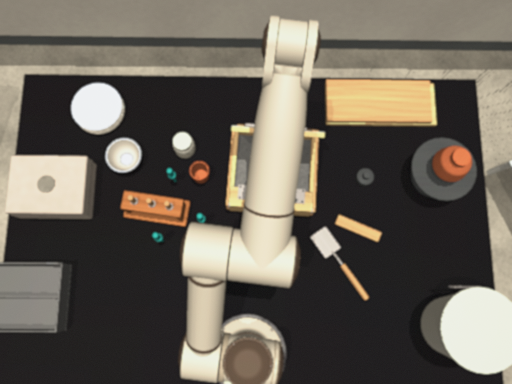

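```bash
python3 -c "
from workcell import job_done,get_obs
print(get_obs()['wrist_force'],get_obs()['time']); print(job_done())"
```

```text
[-0.14346974  0.15566308  0.68199233] 28.45
the job is handed in; nothing more can be done
None
```

I opened the case and handed the job in at 28.5 s; the hand-in returns no verdict, so the results below are my own checks.

- **Button and fork:** I took the thin round-shafted tool from the rack position nearest the case. I pressed the button to its stop with about 12 N on the wrist sensor. A wrist picture afterwards showed both fork prongs well clear of the catch's tail.
- **Tool:** I hung it back in its own hole, upright by its collar.
- **Catch:** I turned it by its wing through about 142° (2.48 rad). Pictures show the fan completely off the lid.
- **Lid:** I raised it by the bar, let go and moved up clear of it. The bar's position in the wrist and side pictures afterwards gives about 69°.
- **Surroundings:** The last top view shows the other two tools and the bystanders where they were. The wrist force was near zero, so the robot was touching nothing.

No check failed. The side and wrist cameras disagreed with the arm's own position readings by about 4–6 mm. I allowed for this by lining the tool tip up with the hole in the same picture.

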